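# Clear the vases, fetch the tea bowl for banding, put the vases back

### The arm

A 7-joint arm with a two-finger parallel gripper is mounted at the origin on the work surface. World frame = base frame: x ahead of the robot, y to its left, z up, the work surface at z = 0. Lengths are in m, angles in rad, forces in N, time in s.
With the tool pointing down it reaches from about 0.425 to 1.025 m from the base axis. Payload 9.4 kg.
Tool frame: the origin (TCP) lies midway between the tips of the shut fingers; the grasp point (between the pads) lies 19 mm behind it; z points along the fingers, y is the direction in which the jaws open and shut (so a half turn about z gives the same grasp; the last joint's range is limited). The gripper opens to 93 mm and grips with 3 to 60 N. Pads are 15 mm wide; open, the fingers measure 128 mm over their backs; the gripper's body (75 mm by 188 mm) begins 65 mm behind the grasp point.
Start: joints at [1.245, 0.599, -0.003, 1.599, 0.002, 0.943, -0.08], TCP at [0.179, -0.703, 0.219] pointing down, gripper open.
Joint ranges: [-2.57, 2.57], [-0.35, 1.97], [-1.29, 1.29], [0.11, 2.56], [-1.05, 4.19], [0.11, 1.86], [-2.63, 2.63]. Speed limits (rad/s): [2.22, 2.22, 3.01, 3.01, 3.14, 3.14, 3.14].

### API

Orientations are given as a rotation vector (axis times angle).
In Python, from bench import manip gives the robot as it stands.
- The arm moves only by the tool apply_moves, never from a script. Its argument "rows" is a list that holds one entry, the list of rows, each a list of 5 numbers: the opening, from -1 (shut) to 1 (fully open), then the shift along the tool's x, y, z in m, then the turn about the tool's z in degrees. A call has 1 to 5 rows; each row shifts and turns the commanded pose from where the row before left it, along the tool's axes as they then stand; what a row does not reach is not made up. A row lasts 1/8 s, in which the tool goes at most 62.5 mm and 10.7 degrees, less where a joint would pass 70% of its speed; a pose out of reach is approached as far as the arm can. A call with a gripper value outside its range is refused whole. The fingers move at their own pace and stop on an object; the grip force is fixed at half the most. Time passes only in rows, so rows that do not move let the fingers close. It gives the time, the measured TCP pose, the force and the opening at its end, in the units of the state.
- manip.sense(): the state, without advancing time (a new reading comes with each control period).
- manip.camera(name): name is "scene" or "top" or "wrist"; returns the picture (480x640x3 uint8, red, green, blue); there is no depth.
- manip.camera_model(name): a dict with "K" (3x3 intrinsics, pixels), "R" (3x3) and "t" (3): a world point X has camera coordinates R X + t. Camera axes: x right, y down, z forward; pixel columns grow to the right and rows downward; lengths in m; the calibration is good to about 2 mm. A picture is of the moment at which its call begins: read the wrist's pose just before it. camera_model takes no time and is no camera call; for the wrist camera it gives the pose at the moment of the call.
- manip.finish_job(): hands the job in, once; it reports no verdict.
Trained networks look in the newest picture that a camera, given by its name, has taken for a name from the list of things; names that differ only in an ending like _2 or _b are one class to them, and where a whole thing is asked for, a point or a joint stands for the part that bears it (a point fixed in the world has none). Each returns a list of dicts, best first, with "confidence" (0 to 1); they miss things now and then, are a little off and sometimes report something else, mostly with a low value. They report only what shows in the picture. A call takes as long as a camera call.
- manip.look_for(camera, query): "xyz" ([x, y, z] in m, in world coordinates, good to about 4 mm: the middle of the surface that is visible of it).
- manip.place_of(camera, query): "xyz" ([x, y, z] in m, in world coordinates, good to about 4 mm: a listed point, or the origin of a listed thing).
The state is a dict: "time_s": time; "qpos": joint angles; "joint_velocities": joint speeds; "joint_efforts": joint torques, N m; "tool_pos": TCP position; "ee_rot": TCP orientation; "ft_force": force on the tool from outside, world axes, zero at the start; "torque": the same for the moment, N m; "grip_width": finger opening in m.
Only numpy, scipy, OpenCV 4.12 (cv2) and the standard library are available. Lean on these libraries where they do the work, as an engineer would, in place of code of your own. Each camera call takes 0.05 s, during which the arm holds its last target.

### The job

The small cream tea bowl at the back of the crowded drying stand is ready for banding. Move all three tall vases that stand round it onto the wooden ware board and let go of them there, then take the bowl out and stand it upright in the middle of the banding wheel, and finally stand each vase back centrally on its own setter on the drying stand (round vase on the round setter, square on square, six-sided on six-sided). It is raw clay: set every piece down gently, and do not drop or tip any.

Things in the scene. Friction and masses are not known exactly. Their poses are not given: they have to be found in the camera images.
- vase_round_mid (a point): Terracotta-red round raw clay vase, 125 mm tall, about 0.26 kg: foot 44 mm across, body 54 mm at its widest (48 mm up), straight neck 43 mm across from 82 mm above the foot to the flat top with dark mouth. Point: on its axis, half-way up (62.5 mm above the foot); z up. Starts on its own setter. Vases and bowl stand about 10 mm apart: finger room only at the necks (80 to 120 mm up).
- vase_square_mid (a point): Off-white square raw clay vase, 125 mm tall, about 0.26 kg: foot 43 mm square, body 51 mm square, straight neck 42 mm square from 82 mm above the foot to the flat top with dark mouth. Point: on its axis, half-way up (62.5 mm above the foot); z up; x, y square to its faces. Starts on its own setter. Vases and bowl stand about 10 mm apart: finger room only at the necks (80 to 120 mm up).
- vase_hex_mid (a point): Blue-grey six-sided raw clay vase, 125 mm tall, about 0.26 kg: foot 44 mm across flats, body 52 mm across flats, straight neck 43 mm across flats from 82 mm above the foot to the flat top with dark mouth. Point: on its axis, half-way up (62.5 mm above the foot); z up; two flats face its +y and -y. Starts on its own setter. Vases and bowl stand about 10 mm apart: finger room only at the necks (80 to 120 mm up).
- bowl_mid (a point): Cream tea bowl, open-topped, 50 mm tall, 62 mm outside from 22 mm up to the rim, foot 42 mm, wall 5 mm, 0.12 kg. Point: on its axis, 25 mm above its foot; z up. Starts behind the vases on a white 56 mm plate (stays there, empty), foot 44 mm above the table. Beyond it: two pot lids (42 mm across, 24 mm tall, 60 mm farther back and 60 mm to either side) and a rail 18 mm above the slats.
- setter_round_top (a point): Round buff setter plate, 66 mm across, 8 mm thick, fixed on the slatted drying stand (slats 36 mm above the table). Point: centre of its top face, 44 mm above the table; z up. At the start its vase stands on it, leaving a rim visible. The setters lie 65 to 75 mm from the bowl, one towards the robot, one left, one right; which is which varies.
- setter_square_top (a point): Square buff setter plate, 62 mm square, 8 mm thick, fixed on the slatted drying stand (slats 36 mm above the table). Point: centre of its top face, 44 mm above the table; x and y square to its sides. At the start its vase stands on it, leaving a rim visible. The setters lie 65 to 75 mm from the bowl, one towards the robot, one left, one right; which is which varies.
- setter_hex_top (a point): Six-sided buff setter plate, 64 mm across flats, 8 mm thick, fixed on the slatted drying stand (slats 36 mm above the table). Point: centre of its top face, 44 mm above the table; flats face +y and -y. At the start its vase stands on it, leaving a rim visible. The setters lie 65 to 75 mm from the bowl, one towards the robot, one left, one right; which is which varies.
- wheel_top (a point): Banding wheel: a bright metal turntable, head 160 mm across with concentric rings, on a dark base; to the left or right of the drying stand. The head turns with light friction. The point is the centre of its flat top face, 74 mm above the table; z up.
- board: Ware board: a plain pale wooden plank, 360 mm (its x) by 130 mm (its y), top face 20 mm above the table, fixed; lies on the other side of the drying stand from the wheel. Origin at the centre of its underside, on the table; z up. It has room for the three vases in a row along x, 105 mm apart.

How it is judged:
By the outcome, as a careful person would: the job done as asked, in the order asked, and still so for the second after the job is handed in, with the robot touching nothing.
It also fails if it takes over 141 s, if anything falls off the work surface, if the arm or the gripper's body presses on something with over 40 N, if the wrist force passes 120 N, or if a joint passes its speed limit or range.

## Working session

There is one attempt and no reset: what is moved stays moved. The work goes in short steps, Python scripts to look and compute and a tool call to move; the robot and the scene stay as the last step left them, time stands still between calls to the robot, and variables do not carry over. Pictures are saved under pics/ and viewed, and the job is handed in when it is done.

Besides the shell and the picture viewer there is one more tool, called after "Emit:" by a JSON object that holds its "fn" and its "kwargs", one argument or row to a line. apply_moves: Moves the arm, as the interface text tells. Its arguments: {"type":"object","properties":{"rows":{"type":"array"}},"required":["rows"]}

```bash
mkdir -p pics; ls; python3 - <<'E'
from bench import manip
import cv2
print(manip.sense())
for c in ("scene","top"):
    im=manip.camera(c); cv2.imwrite(f"pics/{c}0.png",im[:,:,::-1])
    m=manip.camera_model(c); print(c,m)
    for q in ["vase_round_mid","vase_square_mid","vase_hex_mid","bowl_mid","setter_round_top","setter_square_top","setter_hex_top","wheel_top","board"]:
        r=manip.place_of(c,q); print(q,[([round(float(v),4) for v in d["xyz"]],round(d["confidence"],2)) for d in r[:3]])
E
```

```text
pics
{'time_s': 0.0, 'qpos': array([ 1.24532261,  0.60009243, -0.0025153 ,  1.60011319,  0.00181638,
        0.94289527, -0.07980826]), 'joint_velocities': array([-0.00036411, -0.00285084, -0.00036343, -0.00068913,  0.00131369,
        0.00097067, -0.00056142]), 'joint_efforts': array([ 1.84141477e-04, -7.65065646e+01,  1.49725433e+00, -2.52346623e+01,
       -5.25662326e-02,  1.68573414e-02,  1.03985708e-04]), 'tool_pos': array([ 0.17835049, -0.70222844,  0.21778995]), 'ee_rot': array([-3.11585955e+00, -3.89641481e-01,  5.53141852e-04]), 'ft_force': array([-0.20410475, -0.06914192,  0.22679622]), 'torque': array([-0.05521633, -0.00095404,  0.00916502]), 'grip_width': 0.09309951604648796}
scene {'K': array([[619.57584747,   0.        , 324.03974783],
       [  0.        , 619.57584747, 238.42653493],
       [  0.        ,   0.        ,   1.        ]]), 'R': array([[ 0.76872065,  0.63941734,  0.01462969],
       [ 0.37189116, -0.42825172, -0.82358814],
       [-0.52035135,  0.63854986, -0.5669996 ]]), 't': array([-0.41519311, -0.10374659,  1.44866665])}
vase_round_mid [([0.5108, 0.005
[... 635 characters left out ...]
01909e-01,  1.39823255e-02],
       [-9.83440046e-01, -1.73078067e-03, -1.81225495e-01],
       [ 1.81231919e-01, -1.38988165e-02, -9.83342166e-01]]), 't': array([0.00151734, 0.54934409, 0.69710844])}
vase_round_mid [([0.515, 0.0056, 0.1028], 0.94), ([0.5657, 0.09, 0.0446], 0.58)]
vase_square_mid [([0.5668, 0.0866, 0.109], 0.63)]
vase_hex_mid [([0.5862, -0.055, 0.1073], 0.86)]
bowl_mid [([0.5847, 0.0186, 0.0672], 0.67)]
setter_round_top [([0.5135, 0.0091, 0.0452], 0.66)]
setter_square_top [([0.5656, 0.0873, 0.0421], 0.72)]
setter_hex_top [([0.5963, -0.0509, 0.0444], 0.59)]
wheel_top [([0.5672, 0.0847, 0.108], 0.68), ([0.4649, -0.3008, 0.0743], 0.63)]
board [([0.4784, 0.3206, -0.0016], 0.71)]
```

View pics/scene0.png

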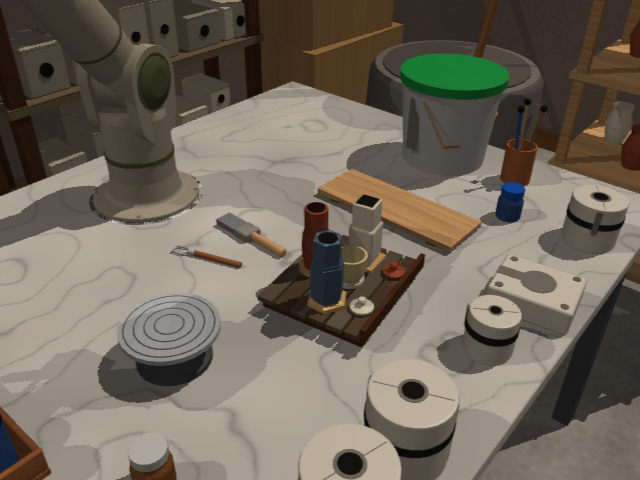

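View pics/top0.png

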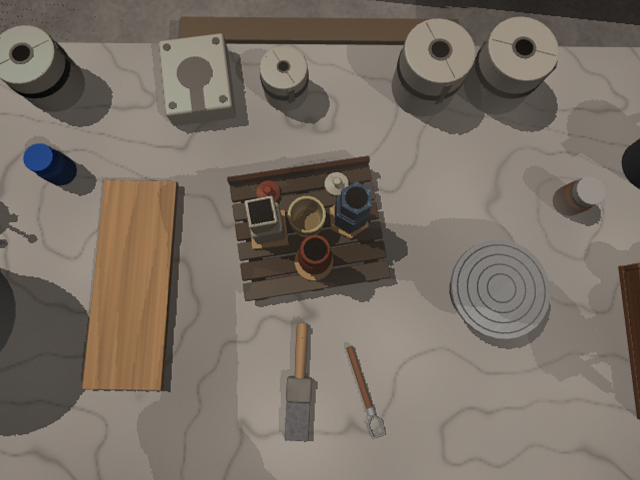

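```bash
cat > h.py <<'E'
import numpy as np, cv2
from scipy.spatial.transform import Rotation as Ro
from bench import manip
def state():
    s=manip.sense(); R=Ro.from_rotvec(s['ee_rot']).as_matrix()
    yaw=np.degrees(np.arctan2(R[1,0],R[0,0]))
    return s,R,yaw
def show():
    s,R,yaw=state()
    print('t',round(s['time_s'],2),'pos',s['tool_pos'].round(4),'yaw',round(yaw,2),'tilt',R[:,2].round(3),'F',s['ft_force'].round(1),'w',round(s['grip_width'],4),'q',s['qpos'].round(2))
def plan(pos,yaw=None):
    """shift in tool axes (current orientation) + turn to reach pos,yaw"""
    s,R,y=state()
    d=R.T@(np.array(pos)-s['tool_pos'])
    turn=0 if yaw is None else -((yaw-y+180)%360-180)
    print('shift',d.round(4),'turn',round(turn,2),'rows>=',int(np.ceil(max(np.linalg.norm(d)/.06,abs(turn)/10.5))))
def proj(m,X):
    X=np.atleast_2d(X); c=X@m['R'].T+m['t']; p=c@m['K'].T; return p[:,:2]/p[:,2:]
def ray(m,px,z):
    """pixel -> world at height z"""
    p=np.atleast_2d(px).astype(float)
    d=np.linalg.solve(m['K'],np.c_[p,np.ones(len(p))].T); d=(m['R'].T@d).T; c=-m['R'].T@m['t']
    return c+d*((z-c[2])/d[:,2])[:,None]
def shot(cam,name,crop=None,scale=1):
    m=manip.camera_model(cam); im=manip.camera(cam)[:,:,::-1].copy()
    cv2.imwrite(f'pics/{name}_raw.png',im); np.savez(f'pics/{name}.npz',**m)
    if crop: x0,y0,x1,y1=crop; im=im[y0:y1,x0:x1]
    im=cv2.resize(im,None,fx=scale,fy=scale,interpolation=cv2.INTER_CUBIC); cv2.imwrite(f'pics/{name}.png',im)
    return m
E
python3 - <<'E'
from h import *
show(); plan([.50,.01,.36])
s,R,y=state(); m=manip.camera_model('wrist'); print(m)
c=-m['R'].T@m['t']; print('cam in tool',R.T@(c-s['tool_pos']), 'cam axes in tool', (m['R']@R).round(3))
im=cv2.imread('pics/top0.png')[150:310,220:400]; cv2.imwrite('pics/topc.png',cv2.resize(im,None,fx=3.6,fy=3.6,interpolation=cv2.INTER_CUBIC))
E
```

```text
t 1.0 pos [ 0.1785 -0.7027  0.2186] yaw 14.26 tilt [-0.  0. -1.] F [ 0.3 -0.  -0.2] w 0.0933 q [ 1.25  0.6  -0.    1.6   0.    0.94 -0.08]
shift [ 0.4871 -0.6116 -0.1414] turn 0 rows>= 14
{'K': array([[387.98669524,   0.        , 318.74680542],
       [  0.        , 387.98669524, 243.82781122],
       [  0.        ,   0.        ,   1.        ]]), 'R': array([[ 2.46296446e-01, -9.69194522e-01, -1.97797174e-04],
       [-9.41079978e-01, -2.39200630e-01,  2.39063868e-01],
       [-2.31746705e-01, -5.86944381e-02, -9.71003825e-01]]), 't': array([-0.72461568, -0.02660788,  0.38951154])}
cam in tool [ 0.06730398 -0.00030622 -0.16584685] cam axes in tool [[ 0.     1.     0.   ]
 [-0.971  0.    -0.239]
 [-0.239 -0.     0.971]]
```

View pics/topc.png

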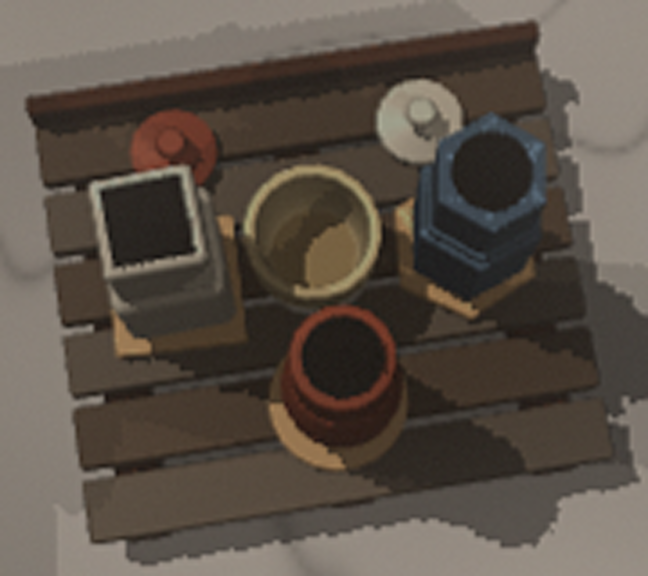

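```bash
python3 - <<'E'
from h import *
plan([.57,.015,.36],8)
E
```

```text
shift [ 0.5561 -0.5992 -0.1414] turn 6.26 rows>= 14
```

Emit:
{"fn": "apply_moves", "kwargs": {
  "rows": [
    [[1,0.037,-0.04,-0.012,0],[1,0.037,-0.04,-0.012,0],[1,0.037,-0.04,-0.012,0],[1,0.037,-0.04,-0.012,0],[1,0.037,-0.04,-0.012,0]]
  ]
}}

```text
time_s: 1.62
tool_pos: [0.3094, -0.4617, 0.2792]
ee_rot: [3.117, 0.39, 0.001]
ft_force: [0.7, -1.0, -0.3]
grip_width: 0.093
```

Emit:
{"fn": "apply_moves", "kwargs": {
  "rows": [
    [[1,0.037,-0.04,-0.012,0],[1,0.037,-0.04,-0.012,0],[1,0.037,-0.04,-0.012,0],[1,0.037,-0.04,-0.012,0],[1,0.037,-0.04,-0.012,0]]
  ]
}}

```text
time_s: 2.25
tool_pos: [0.4393, -0.2223, 0.3394]
ee_rot: [3.117, 0.39, 0.001]
ft_force: [0.1, -0.9, 0.3]
grip_width: 0.0931
```

Emit:
{"fn": "apply_moves", "kwargs": {
  "rows": [
    [[1,0.037,-0.04,-0.004,0],[1,0.037,-0.04,-0.004,0],[1,0.037,-0.04,-0.004,0],[1,0.037,-0.04,-0.004,0],[1,0.037,-0.04,-0.004,6.3]]
  ]
}}

```text
time_s: 2.88
tool_pos: [0.5694, 0.0169, 0.359]
ee_rot: [3.134, 0.214, 0.001]
ft_force: [0.7, -1.1, 0.5]
grip_width: 0.093
```

Emit:
{"fn": "apply_moves", "kwargs": {
  "rows": [
    [[1,0,0,0,0],[1,0,0,0,0]]
  ]
}}

```text
time_s: 3.12
tool_pos: [0.5683, 0.015, 0.3584]
ee_rot: [3.133, 0.219, -0.001]
ft_force: [-0.2, -0.4, -0.1]
grip_width: 0.0929
```

```bash
python3 - <<'E'
from h import *
show(); shot('wrist','w1'); 
for q in ["vase_round_mid","vase_square_mid","vase_hex_mid","bowl_mid","setter_round_top","setter_square_top","setter_hex_top"]:
        r=manip.place_of('wrist',q); print(q,[([round(float(v),4) for v in d["xyz"]],round(d["confidence"],2)) for d in r[:2]])
E
```

```text
t 3.12 pos [0.5683 0.015  0.3584] yaw 8.01 tilt [-0.001 -0.001 -1.   ] F [-0.2 -0.4 -0.1] w 0.0929 q [ 0.08  0.29 -0.27  1.77  0.08  1.09 -1.65]
vase_round_mid [([0.5072, 0.0066, 0.1051], 0.87)]
vase_square_mid []
vase_hex_mid [([0.5904, -0.053, 0.1076], 0.77), ([0.5071, 0.0092, 0.104], 0.35)]
bowl_mid [([0.5852, 0.0193, 0.0668], 0.57)]
setter_round_top [([0.5123, 0.0101, 0.0459], 0.94)]
setter_square_top []
setter_hex_top []
```

View pics/w1.png

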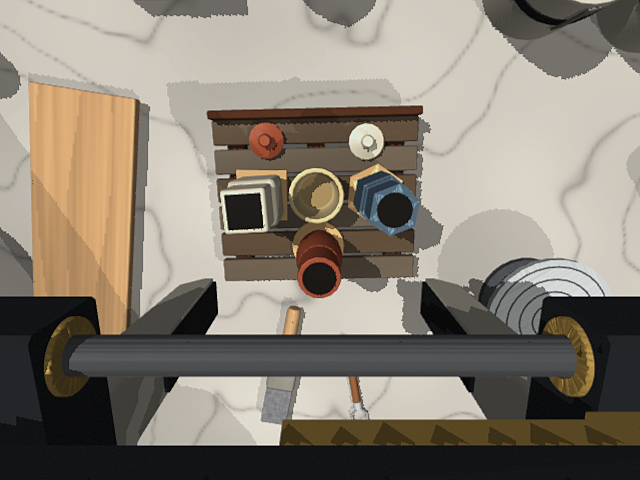

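```bash
python3 - <<'E'
from h import *
im=cv2.imread('pics/w1_raw.png'); c=im[150:305,205:425]; cv2.imwrite('pics/w1c.png',cv2.resize(c,None,fx=3.6,fy=3.6,interpolation=cv2.INTER_CUBIC))
m=np.load('pics/w1.npz')
# dark mouths
hsv=cv2.cvtColor(im,cv2.COLOR_BGR2GRAY); d=(hsv<38).astype(np.uint8)
n,l,st,ce=cv2.connectedComponentsWithStats(d)
for i in range(1,n):
    if st[i,4]>300 and ce[i][1]<310 and 200<ce[i][0]<440: print(st[i],ce[i],ray(m,ce[i],.169))
E
```

```text
[209 113 213  12 654] [304.59480122 118.22629969] [[0.65828684 0.04058027 0.169     ]]
[378 193  35  35 933] [394.48767417 209.78242229] [[ 0.58994893 -0.0520972   0.169     ]]
[ 225  194   38   36 1180] [243.73135593 211.28135593] [[0.56917695 0.08553288 0.169     ]]
[303 263  33  32 828] [318.89975845 278.17753623] [[0.51441631 0.00770988 0.169     ]]
```

View pics/w1c.png

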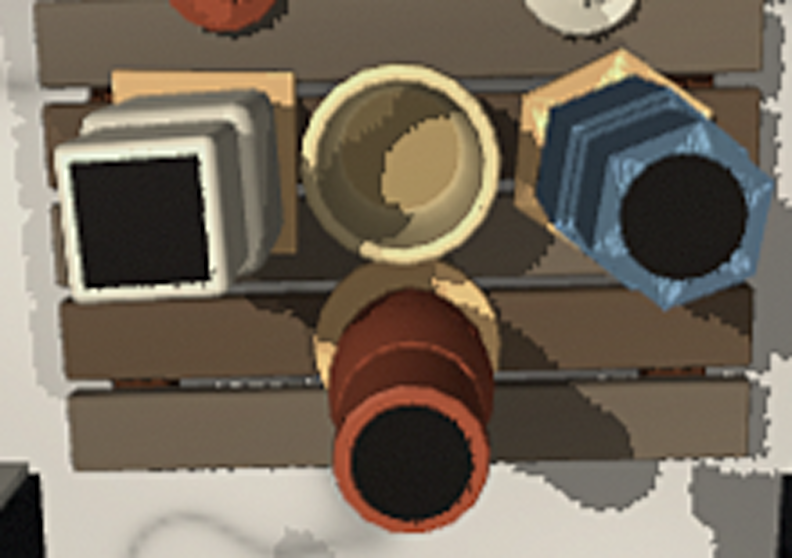

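```bash
python3 - <<'E'
from h import *
m=np.load('pics/w1.npz')
W=lambda p,z: ray(m,np.array(p)/3.6+[205,150],z)[:,:2]
def edges(p,z):
    P=W(p,z); d=np.roll(P,-1,0)-P; print(P.mean(0).round(4),'len',np.hypot(*d.T).round(4),'ang',np.degrees(np.arctan2(d[:,1],d[:,0])).round(1))
edges([(70,163),(200,155),(212,280),(84,290)],.169)
edges([(58,146),(218,136),(232,290),(74,300)],.169)
edges([(619,123),(693,118),(771,185),(755,283),(666,309),(592,228)],.169)
P=W([(112,72),(295,72),(297,252)],.044);d=np.diff(P,axis=0);print('sq setter',P,np.hypot(*d.T),np.degrees(np.arctan2(d[:,1],d[:,0])),'centre',(P[0]+P[2])/2)
P=W([(517,205),(520,100),(620,48),(715,110)],.044);d=np.diff(P,axis=0);print('hex setter',P,np.hypot(*d.T),np.degrees(np.arctan2(d[:,1],d[:,0])))
P=W([(316,340),(325,310),(345,285),(372,270),(405,263),(440,263),(470,278),(488,300),(498,335)],.044)
A=np.c_[2*P,np.ones(len(P))];s=np.linalg.lstsq(A,(P**2).sum(1),rcond=None)[0];print('round setter',s[:2],np.sqrt(s[2]+s[:2]@s[:2]))
P=W([(303,165),(318,110),(355,78),(400,66),(450,80),(490,125),(499,165),(485,215),(450,250),(400,264),(345,245),(315,210)],.094)
A=np.c_[2*P,np.ones(len(P))];s=np.linalg.lstsq(A,(P**2).sum(1),rcond=None)[0];print('bowl',s[:2],np.sqrt(s[2]+s[:2]@s[:2]))
P=ray(m,[(29,80),(137,98),(127,335)],.02);d=np.diff(P,axis=0);print('board',P,np.degrees(np.arctan2(d[:,1],d[:,0])),np.hypot(d[:,0],d[:,1]))
mt=manip.camera_model('top');P=ray(mt,[(104,181),(177,181),(162,390),(83,389)],.02)
d=np.roll(P,-1,0)-P; print(P.round(4),P.mean(0),np.hypot(d[:,0],d[:,1]),np.degrees(np.arctan2(d[:,1],d[:,0])))
E
```

```text
[0.5687 0.085 ] len [0.0332 0.0324 0.0334 0.033 ] ang [ -78.5 -168.5  102.5   11. ]
[0.5698 0.084 ] len [0.0407 0.0398 0.0413 0.0399] ang [ -78.4 -168.6  101.7   10.5]
[ 0.5917 -0.0519] len [0.0187 0.0268 0.0256 0.0238 0.0292 0.0274] ang [ -78.1 -121.3 -177.7  114.9   51.1   -4.6]
sq setter [[0.59526113 0.1207986 ]
 [0.60388347 0.05951974]
 [0.54265127 0.0514246 ]] [0.0618825  0.06176499] [ -81.99068093 -172.46894113] centre [0.5689562 0.0861116]
hex setter [[ 0.56963518 -0.02195807]
 [ 0.60524135 -0.01730784]
 [ 0.62703278 -0.04792432]
 [ 0.61116646 -0.08356698]] [0.03590855 0.03757972 0.03901461] [   7.44081508  -54.55845394 -113.99622276]
round setter [0.51273057 0.00765897] 0.032930552385177704
bowl [0.58328861 0.02021968] 0.030218286655996473
board [[0.66531924 0.38363518 0.02      ]
 [0.662877   0.25347207 0.02      ]
 [0.34167237 0.25860912 0.02      ]] [-91.07491058 179.08374251] [0.13018602 0.32124571]
[[0.6595 0.3849 0.02  ]
 [0.66   0.2548 0.02  ]
 [0.3012 0.259  0.02  ]
 [0.3031 0.3884 0.02  ]] [0.48093203 0.32177941 0.02      ] [0.13010521 0.3588019  0.1294061  0.3563666 ] [-89.78819017 179.32723554  89.13800801  -0.56274244]
```

```bash
python3 - <<'E'
from h import *
im=cv2.imread('pics/w1_raw.png'); c=im[180:240,365:430]; cv2.imwrite('pics/w1h.png',cv2.resize(c,None,fx=9,fy=9,interpolation=cv2.INTER_CUBIC))
m=np.load('pics/w1.npz')
img=None
big=cv2.resize(c,None,fx=9,fy=9,interpolation=cv2.INTER_CUBIC)
for k,(yaw,col) in enumerate([(-4,(0,0,255)),(7.5,(0,255,0))]):
    a=np.radians(yaw+np.arange(6)*60); R=.0215/np.cos(np.pi/6)
    X=np.c_[.5900+R*np.cos(a),-.0521+R*np.sin(a),np.full(6,.169)]
    p=((proj(m,X)-[365,180]+.5)*9-.5).round().astype(int); cv2.polylines(big,[p],True,col,1)
cv2.imwrite('pics/w1h2.png',big)
E
```

```text
(no output)
```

View pics/w1h2.png

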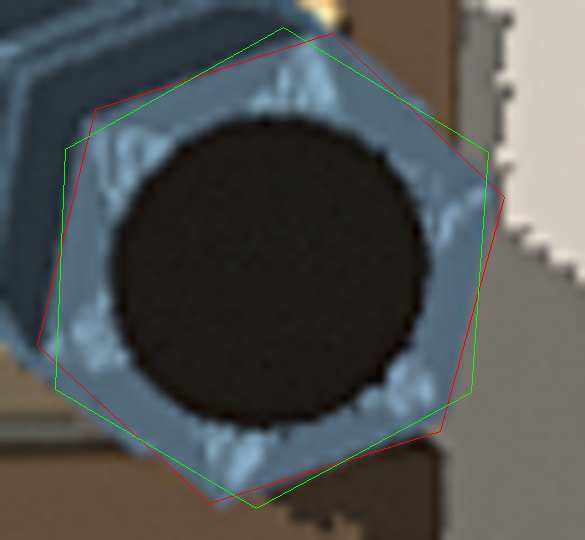

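```bash
python3 - <<'E'
from h import *
plan([.5144,.0077,.130],8)
E
```

```text
shift [-0.0546 -0.0004  0.2287] turn -0.1 rows>= 4
```

Emit:
{"fn": "apply_moves", "kwargs": {
  "rows": [
    [[1,-0.0545,-0.0005,0.02,0],[1,0,0,0.06,0],[1,0,0,0.06,0],[1,0,0,0.055,0],[1,0,0,0.034,0]]
  ]
}}

```text
time_s: 4.15
tool_pos: [0.5137, 0.0082, 0.1274]
ee_rot: [-3.134, -0.218, 0.003]
ft_force: [-0.3, 0.1, 0.5]
grip_width: 0.0933
```

Emit:
{"fn": "apply_moves", "kwargs": {
  "rows": [
    [[1,0,0,0,0]]
  ]
}}

```text
time_s: 4.28
tool_pos: [0.5133, 0.0083, 0.1278]
ee_rot: [-3.134, -0.218, 0.007]
ft_force: [0.3, 0.3, 0.7]
grip_width: 0.0926
```

```bash
python3 - <<'E'
from h import *
show();plan([.5144,.0077,.130],8)
shot('wrist','w2')
E
```

```text
t 4.28 pos [0.5133 0.0083 0.1278] yaw 7.97 tilt [-0.005 -0.    -1.   ] F [0.3 0.3 0.7] w 0.0926 q [ 0.03  0.49 -0.22  2.15  0.2   0.52 -1.77]
shift [ 0.001   0.0007 -0.0022] turn -0.03 rows>= 1
```

View pics/w2.png

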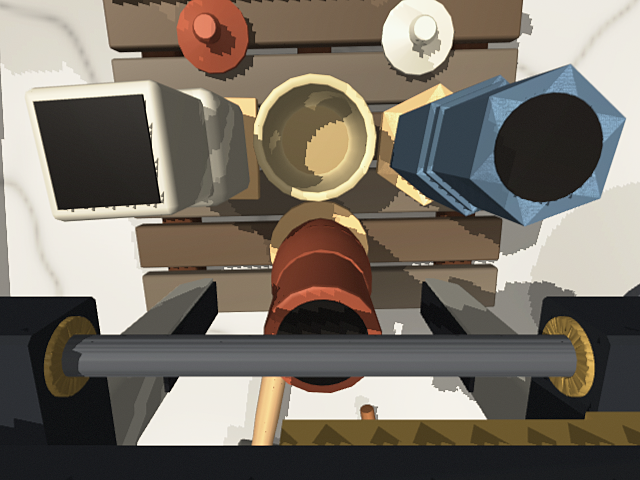

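Emit:
{"fn": "apply_moves", "kwargs": {
  "rows": [
    [[-1,0.001,0.0005,-0.0015,0],[-1,0,0,0,0],[-1,0,0,0,0],[-1,0,0,0,0]]
  ]
}}

```text
time_s: 4.82
tool_pos: [0.5159, 0.008, 0.1316]
ee_rot: [3.134, 0.218, 0.001]
ft_force: [0.5, -0.3, 0.1]
grip_width: 0.0578
```

```bash
python3 - <<'E'
from h import *
show()
E
```

```text
t 4.83 pos [0.5159 0.008  0.1316] yaw 7.95 tilt [ 0.001 -0.    -1.   ] F [ 0.5 -0.3  0.1] w 0.0578 q [ 0.03  0.49 -0.22  2.15  0.2   0.53 -1.77]
```

Emit:
{"fn": "apply_moves", "kwargs": {
  "rows": [
    [[-1,0,0,0,0],[-1,0,0,0,0],[-1,0,0,0,0]]
  ]
}}

```text
time_s: 5.2
tool_pos: [0.5157, 0.0081, 0.1311]
ee_rot: [3.134, 0.218, -0.0]
ft_force: [-0.1, 1.4, 1.2]
grip_width: 0.0427
```

```bash
python3 - <<'E'
from h import *
show(); plan([.585,.322,.26],8)
E
```

```text
t 5.2 pos [0.5157 0.0081 0.1311] yaw 7.96 tilt [-0. -0. -1.] F [-0.1  1.4  1.2] w 0.0427 q [ 0.03  0.49 -0.22  2.15  0.2   0.53 -1.77]
shift [ 0.1121 -0.3013 -0.1289] turn -0.04 rows>= 6
```

Emit:
{"fn": "apply_moves", "kwargs": {
  "rows": [
    [[-1,0,0,-0.01,0],[-1,0,0,-0.02,0],[-1,0,0,-0.035,0],[-1,0,0,-0.04,0],[-1,0,0,-0.035,0]]
  ]
}}

```text
time_s: 5.82
tool_pos: [0.5153, 0.0081, 0.2729]
ee_rot: [-3.134, -0.218, -0.0]
ft_force: [0.6, -0.3, -2.7]
grip_width: 0.0424
```

```bash
python3 - <<'E'
from h import *
show(); plan([.375,.322,.20],8)
E
```

```text
t 5.83 pos [0.5153 0.0081 0.2729] yaw 7.96 tilt [ 0.  0. -1.] F [ 0.6 -0.3 -2.7] w 0.0424 q [ 0.09  0.3  -0.28  2.    0.11  0.86 -1.68]
shift [-0.0955 -0.3303  0.0729] turn -0.04 rows>= 6
```

Emit:
{"fn": "apply_moves", "kwargs": {
  "rows": [
    [[-1,-0.006,-0.02,0,0],[-1,-0.013,-0.045,0,0],[-1,-0.016,-0.055,0.01,0],[-1,-0.016,-0.055,0.01,0],[-1,-0.016,-0.055,0.015,0]]
  ]
}}

```text
time_s: 6.45
tool_pos: [0.4167, 0.228, 0.2365]
ee_rot: [-3.134, -0.217, -0.002]
ft_force: [1.0, 0.8, -2.9]
grip_width: 0.0425
```

Emit:
{"fn": "apply_moves", "kwargs": {
  "rows": [
    [[-1,-0.016,-0.055,0.015,0],[-1,-0.009,-0.03,0.015,0],[-1,-0.0035,-0.0153,0.008,0],[-1,0,0,0,0]]
  ]
}}

```text
time_s: 6.95
tool_pos: [0.3744, 0.3227, 0.1979]
ee_rot: [3.133, 0.222, -0.002]
ft_force: [-0.0, -0.6, -3.0]
grip_width: 0.0426
```

```bash
python3 - <<'E'
from h import *
show(); plan([.375,.322,.1071],8); shot('wrist','w3')
E
```

```text
t 6.95 pos [0.3744 0.3227 0.1979] yaw 8.11 tilt [-0.001 -0.001 -1.   ] F [-0.  -0.6 -3. ] w 0.0426 q [-0.55  0.38 -0.37  2.12  0.21  0.68 -2.49]
shift [0.0006 0.0008 0.0908] turn 0.11 rows>= 2
```

View pics/w3.png

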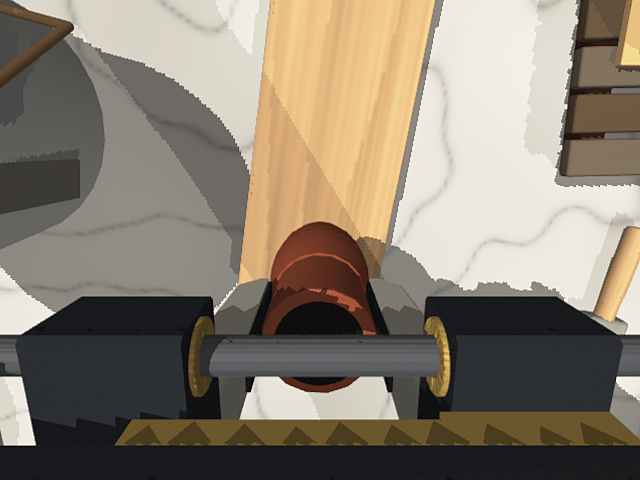

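Emit:
{"fn": "apply_moves", "kwargs": {
  "rows": [
    [[-1,0,0,0.025,2],[-1,0,0,0.035,5],[-1,0,0,0.02,5],[-1,0,0,0.005,0],[-1,0,0,0,0]]
  ]
}}

```text
time_s: 7.62
tool_pos: [0.3757, 0.3218, 0.1136]
ee_rot: [-3.14, 0.109, -0.0]
ft_force: [-0.2, 1.3, -2.8]
grip_width: 0.0429
```

```bash
python3 - <<'E'
from h import *
show(); plan([.375,.322,.1071],8)
E
```

```text
t 7.62 pos [0.3757 0.3218 0.1136] yaw -3.96 tilt [ 0.  0. -1.] F [-0.2  1.3 -2.8] w 0.0429 q [-0.73  0.49 -0.13  2.21  0.14  0.45 -2.61]
shift [-0.0007 -0.0001  0.0065] turn -11.96 rows>= 2
```

Emit:
{"fn": "apply_moves", "kwargs": {
  "rows": [
    [[-1,0,0,0,-6],[-1,0,0,0,-6],[-1,0,0,0.002,-5],[-1,0,0,0,0]]
  ]
}}

```text
time_s: 8.12
tool_pos: [0.3761, 0.3219, 0.1121]
ee_rot: [-3.12, -0.354, -0.002]
ft_force: [-0.1, -0.6, -3.1]
grip_width: 0.0428
```

```bash
python3 - <<'E'
from h import *
show(); plan([.375,.322,.1071],8)
E
```

```text
t 8.12 pos [0.3761 0.3219 0.1121] yaw 12.93 tilt [ 0.001  0.001 -1.   ] F [-0.1 -0.6 -3.1] w 0.0428 q [-0.67  0.5  -0.21  2.21  0.23  0.45 -2.41]
shift [-0.0011 -0.0003  0.005 ] turn 4.93 rows>= 1
```

Lower the last 5 mm in small steps, watching the force.

Emit:
{"fn": "apply_moves", "kwargs": {
  "rows": [
    [[-1,0,0,0.002,0],[-1,0,0,0.0015,0],[-1,0,0,0,0],[-1,0,0,0,0]]
  ]
}}

```text
time_s: 8.62
tool_pos: [0.3753, 0.3221, 0.1076]
ee_rot: [3.121, 0.355, -0.0]
ft_force: [-0.3, -0.1, -2.3]
grip_width: 0.043
```

Emit:
{"fn": "apply_moves", "kwargs": {
  "rows": [
    [[-1,0,0,0.001,0],[-1,0,0,0,0]]
  ]
}}

```text
time_s: 8.88
tool_pos: [0.3755, 0.3221, 0.1071]
ee_rot: [-3.121, -0.354, -0.001]
ft_force: [-0.5, -1.1, 5.3]
grip_width: 0.0424
```

Emit:
{"fn": "apply_moves", "kwargs": {
  "rows": [
    [[-1,0,0,0.001,0],[-1,0,0,0,0]]
  ]
}}

```text
time_s: 9.12
tool_pos: [0.3757, 0.322, 0.1069]
ee_rot: [-3.121, -0.354, -0.002]
ft_force: [-2.4, -3.1, 19.3]
grip_width: 0.0425
```

Emit:
{"fn": "apply_moves", "kwargs": {
  "rows": [
    [[-1,0,0,-0.0012,0],[0.5,0,0,0,0],[0.5,0,0,0,0],[0.5,0,0,0,0],[0.5,0,0,0,0]]
  ]
}}

```text
time_s: 9.75
tool_pos: [0.3754, 0.322, 0.1067]
ee_rot: [3.121, 0.354, -0.0]
ft_force: [0.3, 0.9, 0.2]
grip_width: 0.0694
```

```bash
python3 - <<'E'
from h import *
show(); plan([.375,.322,.26],13);shot('wrist','w4')
E
```

```text
t 9.75 pos [0.3754 0.322  0.1067] yaw 12.96 tilt [-0. -0. -1.] F [0.3 0.9 0.2] w 0.0694 q [-0.68  0.51 -0.2   2.21  0.23  0.44 -2.41]
shift [-4.000e-04 -1.000e-04 -1.533e-01] turn -0.04 rows>= 3
```

View pics/w4.png

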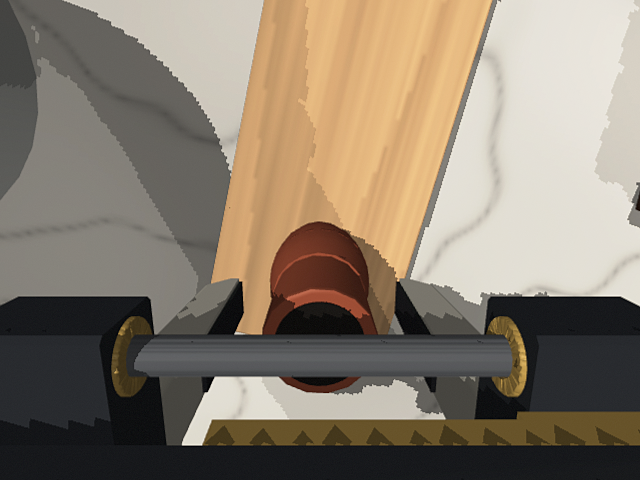

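Emit:
{"fn": "apply_moves", "kwargs": {
  "rows": [
    [[0.5,0,0,-0.04,0],[0.5,0,0,-0.06,0],[0.5,0,0,-0.055,0],[0.5,0.02,0.04,0,0],[0.5,0.027,0.054,0,0]]
  ]
}}

```text
time_s: 10.42
tool_pos: [0.4427, 0.2413, 0.2629]
ee_rot: [-3.12, -0.36, -0.003]
ft_force: [0.7, 0.2, 1.0]
grip_width: 0.0694
```

Emit:
{"fn": "apply_moves", "kwargs": {
  "rows": [
    [[0.5,0.027,0.054,0,0],[0.5,0.027,0.054,0,0],[0.5,0.0248,0.052,0,0],[0.5,0.01,0.02,0,1.7],[0.5,0,0,0,0]]
  ]
}}

```text
time_s: 11.05
tool_pos: [0.5695, 0.0845, 0.2614]
ee_rot: [3.127, 0.304, -0.001]
ft_force: [-0.2, -0.1, 0.0]
grip_width: 0.07
```

```bash
python3 - <<'E'
from h import *
show(); plan([.5692,.0855,.131],11.3)
E
```

```text
t 11.05 pos [0.5695 0.0845 0.2614] yaw 11.09 tilt [-0.001 -0.    -1.   ] F [-0.2 -0.1  0. ] w 0.07 q [-0.11  0.38 -0.18  1.89  0.09  0.88 -1.72]
shift [ 0.     -0.0011  0.1304] turn -0.21 rows>= 3
```

Emit:
{"fn": "apply_moves", "kwargs": {
  "rows": [
    [[0.5,0,-0.001,0.04,0],[0.5,0,0,0.05,0],[0.5,0,0,0.03,0],[0.5,0,0,0.0105,0],[0.5,0,0,0,0]]
  ]
}}

```text
time_s: 11.68
tool_pos: [0.5684, 0.0877, 0.1314]
ee_rot: [-3.126, -0.311, 0.001]
ft_force: [-0.5, -0.2, -0.2]
grip_width: 0.0698
```

```bash
python3 - <<'E'
from h import *
show(); plan([.5692,.0855,.131],11.3);shot('wrist','w5')
E
```

```text
t 11.68 pos [0.5684 0.0877 0.1314] yaw 11.36 tilt [-0.001  0.    -1.   ] F [-0.5 -0.2 -0.2] w 0.0698 q [-0.14  0.54 -0.16  2.02  0.14  0.6  -1.77]
shift [0.0003 0.0023 0.0004] turn 0.06 rows>= 1
```

View pics/w5.png

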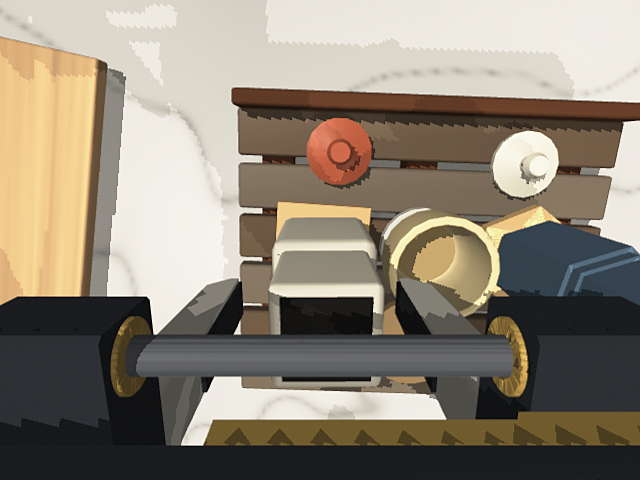

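Emit:
{"fn": "apply_moves", "kwargs": {
  "rows": [
    [[0.5,0,0.0023,0,0],[-1,0,0,0,0],[-1,0,0,0,0],[-1,0,0,0,0],[-1,0,0,0,0]]
  ]
}}

```text
time_s: 12.35
tool_pos: [0.5695, 0.0842, 0.1314]
ee_rot: [-3.126, -0.308, -0.0]
ft_force: [-0.3, 0.0, 1.6]
grip_width: 0.0422
```

Emit:
{"fn": "apply_moves", "kwargs": {
  "rows": [
    [[-1,0,0,0,0],[-1,0,0,0,0]]
  ]
}}

```text
time_s: 12.6
tool_pos: [0.5695, 0.0842, 0.1314]
ee_rot: [-3.126, -0.308, -0.0]
ft_force: [-0.5, 0.3, 3.0]
grip_width: 0.0418
```

```bash
python3 - <<'E'
from h import *
show(); plan([.48,.322,.2],11.3)
E
```

```text
t 12.6 pos [0.5695 0.0842 0.1314] yaw 11.26 tilt [ 0.  0. -1.] F [-0.5  0.3  3. ] w 0.0418 q [-0.14  0.54 -0.16  2.02  0.14  0.6  -1.76]
shift [-0.0413 -0.2507 -0.0686] turn -0.04 rows>= 5
```

Emit:
{"fn": "apply_moves", "kwargs": {
  "rows": [
    [[-1,0,0,-0.01,0],[-1,0,0,-0.02,0],[-1,0,0,-0.035,0],[-1,0,0,-0.04,0],[-1,0,-0.01,-0.03,0]]
  ]
}}

```text
time_s: 13.22
tool_pos: [0.5676, 0.0933, 0.2683]
ee_rot: [3.126, 0.306, 0.001]
ft_force: [-0.2, -0.0, -2.3]
grip_width: 0.042
```

Emit:
{"fn": "apply_moves", "kwargs": {
  "rows": [
    [[-1,-0.006,-0.035,0,0],[-1,-0.009,-0.055,0,0],[-1,-0.009,-0.055,0,0],[-1,-0.009,-0.055,0.02,0],[-1,-0.0083,-0.0407,0.025,0]]
  ]
}}

```text
time_s: 13.85
tool_pos: [0.479, 0.3245, 0.2217]
ee_rot: [-3.125, -0.31, -0.002]
ft_force: [0.2, -1.1, -2.2]
grip_width: 0.042
```

Emit:
{"fn": "apply_moves", "kwargs": {
  "rows": [
    [[-1,0,0,0.04,0],[-1,0,0,0.04,0],[-1,0,0,0.025,0],[-1,0,0,0.005,0],[-1,0,0,0,0]]
  ]
}}

```text
time_s: 14.48
tool_pos: [0.4802, 0.3221, 0.1118]
ee_rot: [-3.126, -0.308, -0.0]
ft_force: [-0.7, -0.3, -2.4]
grip_width: 0.042
```

```bash
python3 - <<'E'
from h import *
show(); plan([.48,.322,.1074],11.3);shot('wrist','w6')
E
```

```text
t 14.47 pos [0.4802 0.3221 0.1118] yaw 11.26 tilt [ 0.  0. -1.] F [-0.7 -0.3 -2.4] w 0.042 q [-0.56  0.57 -0.19  2.02  0.19  0.56 -2.26]
shift [-0.0002  0.0001  0.0044] turn -0.04 rows>= 1
```

View pics/w6.png

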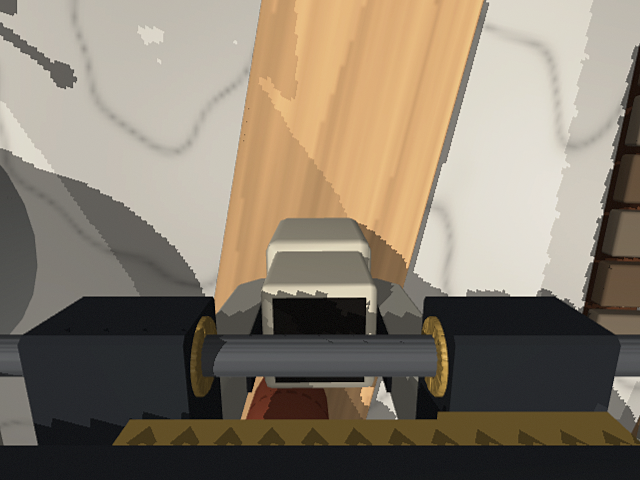

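Emit:
{"fn": "apply_moves", "kwargs": {
  "rows": [
    [[-1,0,0,0.002,0],[-1,0,0,0.0015,0],[-1,0,0,0,0]]
  ]
}}

```text
time_s: 14.9
tool_pos: [0.48, 0.322, 0.108]
ee_rot: [-3.126, -0.308, -0.0]
ft_force: [-0.1, -0.0, -0.7]
grip_width: 0.0419
```

Emit:
{"fn": "apply_moves", "kwargs": {
  "rows": [
    [[-1,0,0,0.001,0],[-1,0,0,0,0]]
  ]
}}

```text
time_s: 15.15
tool_pos: [0.4801, 0.3223, 0.1073]
ee_rot: [-3.126, -0.308, -0.001]
ft_force: [-0.1, -0.4, 3.9]
grip_width: 0.0417
```

Emit:
{"fn": "apply_moves", "kwargs": {
  "rows": [
    [[0.5,0,0,0,0],[0.5,0,0,0,0],[0.5,0,0,0,0],[0.5,0,0,0,0],[0.5,0,0,-0.01,0]]
  ]
}}

```text
time_s: 15.78
tool_pos: [0.4796, 0.3217, 0.1165]
ee_rot: [3.126, 0.308, -0.002]
ft_force: [-0.1, 0.6, -0.2]
grip_width: 0.0696
```

Emit:
{"fn": "apply_moves", "kwargs": {
  "rows": [
    [[0.5,0,0,-0.05,0],[0.5,0,0,-0.06,0],[0.5,0,0,-0.035,0],[0.5,0,0,0,0]]
  ]
}}

```text
time_s: 16.27
tool_pos: [0.4811, 0.3228, 0.2655]
ee_rot: [-3.123, -0.307, -0.008]
ft_force: [0.6, -0.3, -0.1]
grip_width: 0.0699
```

```bash
python3 - <<'E'
from h import *
show(); plan([.59,-.0521,.262],-1.5)
shot('top','t2')
E
```

```text
t 16.27 pos [0.4811 0.3228 0.2655] yaw 11.24 tilt [ 0.005  0.004 -1.   ] F [ 0.6 -0.3 -0.1] w 0.0699 q [-0.51  0.38 -0.24  1.88  0.12  0.89 -2.19]
shift [0.0337 0.389  0.0027] turn 12.74 rows>= 7
```

View pics/t2.png

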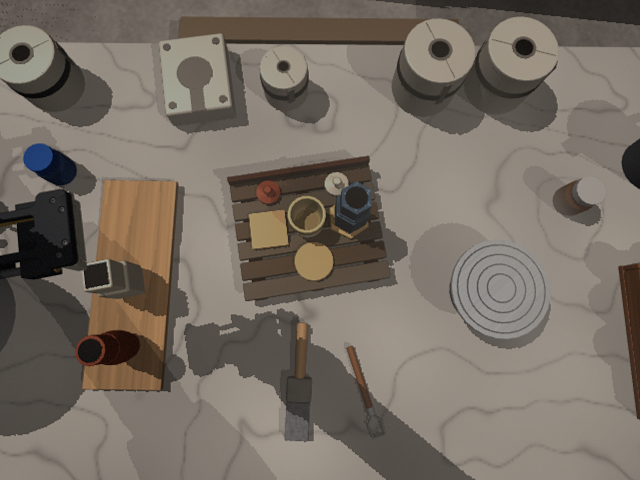

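Emit:
{"fn": "apply_moves", "kwargs": {
  "rows": [
    [[0.5,0.0035,0.04,0,0],[0.5,0.0052,0.06,0,0],[0.5,0.0052,0.06,0,0],[0.5,0.0052,0.06,0,0],[0.5,0.0052,0.06,0,0]]
  ]
}}

```text
time_s: 16.95
tool_pos: [0.5581, 0.0501, 0.2607]
ee_rot: [3.126, 0.309, -0.003]
ft_force: [1.9, 0.1, -0.2]
grip_width: 0.0697
```

Emit:
{"fn": "apply_moves", "kwargs": {
  "rows": [
    [[0.5,0.0052,0.06,0,0],[0.5,0.0042,0.049,0,0],[0.5,0,0,0,6.3],[0.5,0,0,0,6.4],[0.5,0,0,0,0]]
  ]
}}

```text
time_s: 17.58
tool_pos: [0.5883, -0.053, 0.2606]
ee_rot: [3.141, -0.038, -0.004]
ft_force: [0.8, 0.2, -0.1]
grip_width: 0.0698
```

```bash
python3 - <<'E'
from h import *
show(); plan([.59,-.0521,.131],-1.5); shot('wrist','w7')
E
```

```text
t 17.57 pos [ 0.5883 -0.053   0.2606] yaw -1.4 tilt [-0.002 -0.    -1.   ] F [ 0.8  0.2 -0.1] w 0.0698 q [ 0.07  0.4  -0.1   1.86  0.05  0.89 -1.66]
shift [ 0.002  -0.0009  0.1296] turn 0.1 rows>= 3
```

View pics/w7.png

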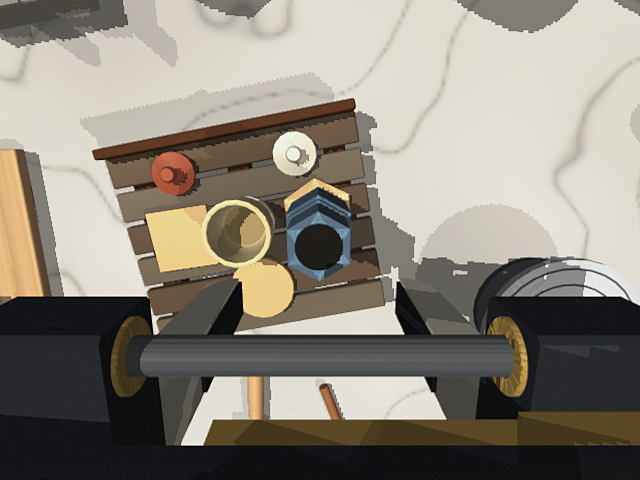

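Emit:
{"fn": "apply_moves", "kwargs": {
  "rows": [
    [[0.5,0.001,0,0.04,0],[0.5,0,0,0.05,0],[0.5,0,0,0.03,0],[0.5,0,0,0.0096,0],[0.5,0,0,0,0]]
  ]
}}

```text
time_s: 18.25
tool_pos: [0.5899, -0.0528, 0.1321]
ee_rot: [-3.141, 0.037, 0.001]
ft_force: [0.9, -0.8, 0.3]
grip_width: 0.0699
```

```bash
python3 - <<'E'
from h import *
show(); plan([.59,-.0521,.131],-1.5); shot('wrist','w8')
E
```

```text
t 18.25 pos [ 0.5899 -0.0528  0.1321] yaw -1.37 tilt [-0.001  0.    -1.   ] F [ 0.9 -0.8  0.3] w 0.0699 q [ 0.06  0.55 -0.09  1.98  0.08  0.61 -1.69]
shift [ 0.0001 -0.0007  0.0011] turn 0.13 rows>= 1
```

View pics/w8.png

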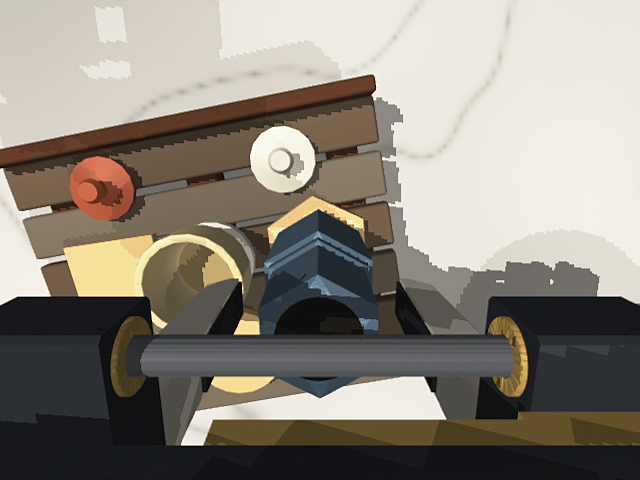

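Centred and aligned (axis about pixel 319, 340). Close.

Emit:
{"fn": "apply_moves", "kwargs": {
  "rows": [
    [[-1,0,-0.0004,0,0],[-1,0,0,0,0],[-1,0,0,0,0],[-1,0,0,0,0],[-1,0,0,0,0]]
  ]
}}

```text
time_s: 18.92
tool_pos: [0.5902, -0.0526, 0.1327]
ee_rot: [3.141, -0.04, 0.001]
ft_force: [-0.2, -0.9, 6.1]
grip_width: 0.0427
```

```bash
python3 - <<'E'
from h import *
show(); plan([.585,.322,.2],11)
E
```

```text
t 18.93 pos [ 0.5902 -0.0526  0.1327] yaw -1.45 tilt [ 0.001 -0.    -1.   ] F [-0.2 -0.9  6.1] w 0.0427 q [ 0.06  0.55 -0.09  1.98  0.08  0.61 -1.69]
shift [-0.0146 -0.3744 -0.0673] turn -12.45 rows>= 7
```

Emit:
{"fn": "apply_moves", "kwargs": {
  "rows": [
    [[-1,0,0,-0.01,0],[-1,0,0,-0.02,0],[-1,0,0,-0.035,0],[-1,0,0,-0.04,0],[-1,0,0,-0.035,0]]
  ]
}}

```text
time_s: 19.55
tool_pos: [0.5897, -0.0526, 0.2738]
ee_rot: [-3.141, 0.04, 0.0]
ft_force: [0.7, 0.1, -2.9]
grip_width: 0.0432
```

Emit:
{"fn": "apply_moves", "kwargs": {
  "rows": [
    [[-1,-0.001,-0.025,0,0],[-1,-0.002,-0.045,0,0],[-1,-0.0022,-0.055,0,0],[-1,-0.0022,-0.055,0,0],[-1,-0.0022,-0.055,0,0]]
  ]
}}

```text
time_s: 20.18
tool_pos: [0.5858, 0.1841, 0.2725]
ee_rot: [3.141, -0.04, -0.0]
ft_force: [0.8, -0.2, -2.7]
grip_width: 0.043
```

Emit:
{"fn": "apply_moves", "kwargs": {
  "rows": [
    [[-1,-0.002,-0.055,0,0],[-1,-0.002,-0.05,0.01,0],[-1,-0.001,-0.0344,0.02,0],[-1,0,0,0.025,-6],[-1,0,0,0.03,-6.4]]
  ]
}}

```text
time_s: 20.8
tool_pos: [0.5844, 0.3228, 0.1867]
ee_rot: [3.126, 0.308, 0.0]
ft_force: [1.2, -0.4, -2.6]
grip_width: 0.0429
```

Emit:
{"fn": "apply_moves", "kwargs": {
  "rows": [
    [[-1,0,0,0.035,0],[-1,0,0,0.025,0],[-1,0,0,0.01,0],[-1,0,0,0,0]]
  ]
}}

```text
time_s: 21.3
tool_pos: [0.5846, 0.322, 0.117]
ee_rot: [3.127, 0.3, -0.001]
ft_force: [0.4, 0.4, -2.3]
grip_width: 0.0429
```

```bash
python3 - <<'E'
from h import *
show(); plan([.585,.322,.1087],11); shot('wrist','w9')
E
```

```text
t 21.3 pos [0.5846 0.322  0.117 ] yaw 10.95 tilt [-0.001 -0.    -1.   ] F [ 0.4  0.4 -2.3] w 0.0429 q [-0.47  0.65 -0.19  1.81  0.18  0.7  -2.13]
shift [0.0004 0.     0.0083] turn -0.05 rows>= 1
```

View pics/w9.png

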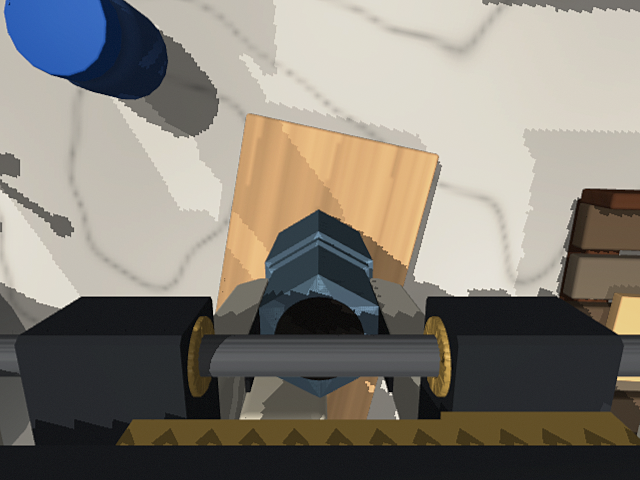

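Emit:
{"fn": "apply_moves", "kwargs": {
  "rows": [
    [[-1,0,0,0.004,0],[-1,0,0,0.003,0],[-1,0,0,0,0]]
  ]
}}

```text
time_s: 21.72
tool_pos: [0.5848, 0.322, 0.1103]
ee_rot: [3.127, 0.3, 0.0]
ft_force: [1.8, -0.4, -2.5]
grip_width: 0.0428
```

Emit:
{"fn": "apply_moves", "kwargs": {
  "rows": [
    [[-1,0,0,0.001,0],[-1,0,0,0,0]]
  ]
}}

```text
time_s: 21.98
tool_pos: [0.5848, 0.3221, 0.1092]
ee_rot: [3.127, 0.3, -0.0]
ft_force: [-0.2, 0.9, -2.9]
grip_width: 0.0429
```

Emit:
{"fn": "apply_moves", "kwargs": {
  "rows": [
    [[-1,0,0,0.001,0],[-1,0,0,0,0]]
  ]
}}

```text
time_s: 22.22
tool_pos: [0.5849, 0.3221, 0.1088]
ee_rot: [-3.127, -0.3, -0.001]
ft_force: [-0.7, -0.5, 4.0]
grip_width: 0.0432
```

Emit:
{"fn": "apply_moves", "kwargs": {
  "rows": [
    [[0.5,0,0,0,0],[0.5,0,0,0,0],[0.5,0,0,0,0],[0.5,0,0,0,0],[0.5,0,0,-0.01,0]]
  ]
}}

```text
time_s: 22.85
tool_pos: [0.5844, 0.3218, 0.1178]
ee_rot: [3.127, 0.3, -0.002]
ft_force: [-0.3, 0.5, 1.0]
grip_width: 0.0697
```

Emit:
{"fn": "apply_moves", "kwargs": {
  "rows": [
    [[0.5,0,0,-0.05,0],[0.5,0,0,-0.06,0],[1,0,0,-0.035,0],[1,0,0,0,0]]
  ]
}}

```text
time_s: 23.35
tool_pos: [0.5861, 0.3229, 0.2674]
ee_rot: [-3.124, -0.299, -0.009]
ft_force: [-0.2, 1.5, -0.1]
grip_width: 0.0852
```

```bash
python3 - <<'E'
from h import *
show(); plan([.54,.02,.3],8)
m=shot('top','t3',(0,130,420,400),1.9)
E
```

```text
t 23.35 pos [0.5861 0.3229 0.2674] yaw 10.95 tilt [ 0.005  0.003 -1.   ] F [-0.2  1.5 -0.1] w 0.0852 q [-0.44  0.49 -0.22  1.68  0.12  0.98 -2.09]
shift [-0.1025  0.2886 -0.0339] turn 2.95 rows>= 6
```

View pics/t3.png

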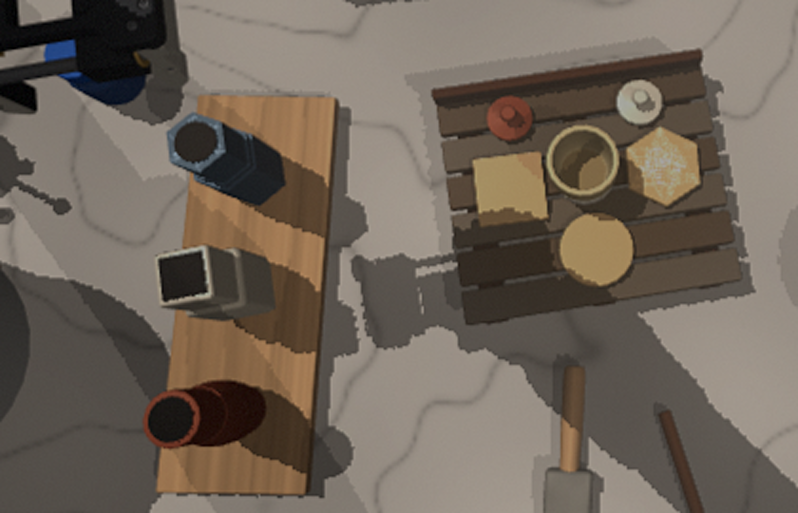

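Emit:
{"fn": "apply_moves", "kwargs": {
  "rows": [
    [[1,-0.014,0.04,-0.01,0],[1,-0.02,0.055,-0.01,0],[1,-0.02,0.056,-0.01,0],[1,-0.02,0.056,-0.004,0],[1,-0.02,0.056,0,0]]
  ]
}}

```text
time_s: 24.02
tool_pos: [0.5415, 0.044, 0.2964]
ee_rot: [3.127, 0.3, -0.002]
ft_force: [0.6, -0.7, 0.2]
grip_width: 0.093
```

Emit:
{"fn": "apply_moves", "kwargs": {
  "rows": [
    [[1,-0.0085,0.0256,0,3],[1,0,0,0,0],[1,0,0,0,0]]
  ]
}}

```text
time_s: 24.4
tool_pos: [0.5392, 0.021, 0.2968]
ee_rot: [-3.133, -0.221, 0.001]
ft_force: [-0.6, 0.6, 0.7]
grip_width: 0.0927
```

```bash
python3 - <<'E'
from h import *
show(); m=shot('wrist','w10')
im=cv2.imread('pics/w10_raw.png'); cv2.imwrite('pics/w10c.png',cv2.resize(im[110:310,190:440],None,fx=3,fy=3,interpolation=cv2.INTER_CUBIC))
E
```

```text
t 24.4 pos [0.5392 0.021  0.2968] yaw 8.07 tilt [-0.001  0.001 -1.   ] F [-0.6  0.6  0.7] w 0.0927 q [-0.01  0.3  -0.18  1.92  0.06  0.93 -1.64]
```

View pics/w10c.png

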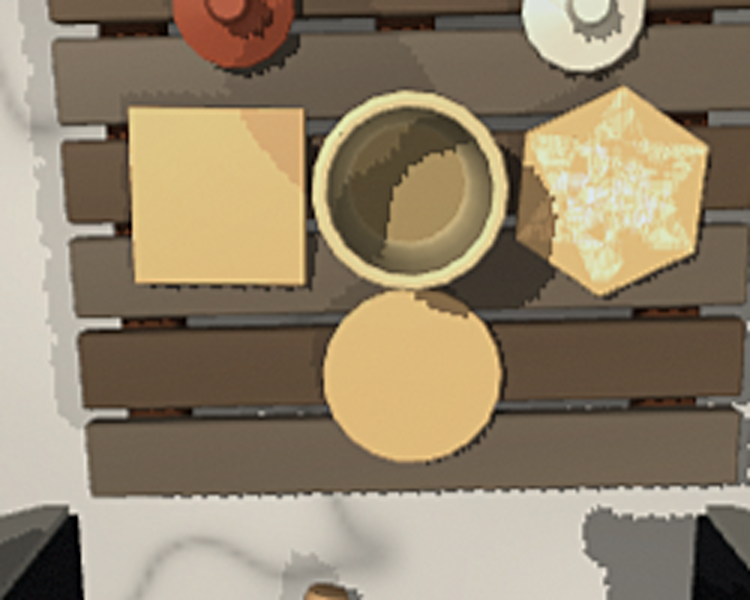

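```bash
python3 - <<'E'
from h import *
m=np.load('pics/w10.npz')
W=lambda p,z: ray(m,np.array(p)/3+[190,110]-.33,z)[:,:2]
def poly(n,p):
    P=W(p,.044);d=np.roll(P,-1,0)-P;print(n,P.mean(0).round(4),np.hypot(*d.T).round(4),np.degrees(np.arctan2(d[:,1],d[:,0])).round(1))
def circ(n,p,z):
    P=W(p,z);A=np.c_[2*P,np.ones(len(P))];s=np.linalg.lstsq(A,(P**2).sum(1),rcond=None)[0];print(n,s[:2].round(4),np.sqrt(s[2]+s[:2]@s[:2]).round(4))
poly('sq',[(129,108),(304,108),(306,283),(136,283)])
poly('hex',[(623,86),(708,146),(695,252),(603,296),(517,243),(524,137)])
circ('round',[(324,375),(335,335),(360,307),(390,294),(490,335),(501,375),(485,420),(455,450),(415,462),(370,450),(338,420)],.044)
circ('bowl',[(313,190),(322,145),(350,108),(407,90),(465,110),(498,145),(508,190),(495,240),(460,275),(410,289),(355,272),(322,235)],.094)
mw=np.load('pics/t3.npz'); 
# wheel in top
im=cv2.imread('pics/t3_raw.png'); cv2.imwrite('pics/wh.png',cv2.resize(im[230:350,440:560],None,fx=5,fy=5,interpolation=cv2.INTER_CUBIC))
E
```

```text
sq [0.5695 0.0865] [0.061  0.0613 0.0614 0.0613] [ -81.9 -172.2   98.1    7.4]
hex [ 0.5899 -0.0513] [0.0369 0.0372 0.036  0.037  0.0371 0.038 ] [-115.3 -175.3  124.3   66.9    5.8  -54.9]
round [0.5144 0.009 ] 0.0323
bowl [0.5839 0.021 ] 0.0306
```

View pics/wh.png

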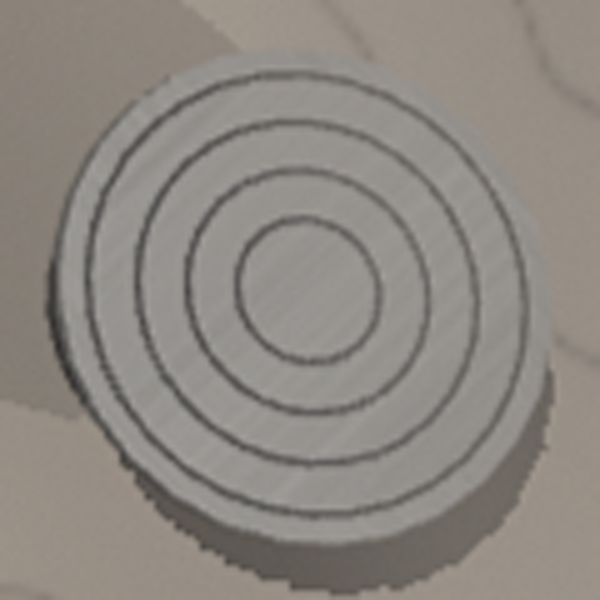

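```bash
python3 - <<'E'
from h import *
plan([.5836,.0206,.063],8)
m=np.load('pics/t3.npz')
def circ(n,p,z):
    P=ray(m,np.array(p)/5+[440,230]-.4,z)[:,:2];A=np.c_[2*P,np.ones(len(P))];s=np.linalg.lstsq(A,(P**2).sum(1),rcond=None)[0];print(n,s[:2].round(4),np.sqrt(s[2]+s[:2]@s[:2]).round(4))
circ('r1',[(237,285),(305,217),(381,295),(312,364)],.074)
circ('r2',[(186,285),(302,170),(430,300),(315,413)],.074)
circ('r4',[(88,270),(295,72),(526,310),(320,517)],.074)
E
```

```text
shift [0.0439 0.0072 0.2338] turn 0.11 rows>= 4
r1 [ 0.4655 -0.2931] 0.0235
r2 [ 0.4654 -0.2928] 0.0392
r4 [ 0.4654 -0.2924] 0.0712
```

Emit:
{"fn": "apply_moves", "kwargs": {
  "rows": [
    [[1,0.044,0.007,0.02,0],[1,0,0,0.06,0],[1,0,0,0.05,0],[1,0,0,0.04,0],[1,0,0,0,0]]
  ]
}}

```text
time_s: 25.08
tool_pos: [0.5819, 0.0202, 0.1244]
ee_rot: [-3.133, -0.222, 0.009]
ft_force: [-0.3, -0.3, 0.2]
grip_width: 0.0929
```

```bash
python3 - <<'E'
from h import *
show(); plan([.5836,.0206,.063],8); m=shot('wrist','w11')
E
```

```text
t 25.07 pos [0.5819 0.0202 0.1244] yaw 8.12 tilt [-0.006  0.    -1.   ] F [-0.3 -0.3  0.2] w 0.0929 q [-0.03  0.56 -0.14  2.    0.13  0.6  -1.69]
shift [ 0.0021 -0.0001  0.0614] turn 0.12 rows>= 2
```

View pics/w11.png

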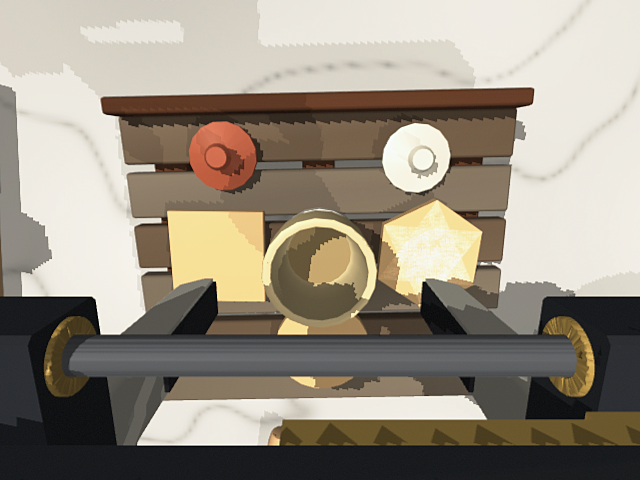

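Emit:
{"fn": "apply_moves", "kwargs": {
  "rows": [
    [[1,0.001,0,0.03,0],[1,0,0,0.021,0],[1,0,0,0.0104,0],[1,0,0,0,0]]
  ]
}}

```text
time_s: 25.62
tool_pos: [0.5851, 0.019, 0.0666]
ee_rot: [-3.134, -0.219, -0.001]
ft_force: [0.2, 0.5, 0.8]
grip_width: 0.093
```

```bash
python3 - <<'E'
from h import *
show(); plan([.5836,.0206,.063],8); m=shot('wrist','w12')
m0=np.load('pics/w11.npz'); print(ray(m0,[(320,271)],.094))
E
```

```text
t 25.62 pos [0.5851 0.019  0.0666] yaw 7.98 tilt [ 0.001  0.    -1.   ] F [0.2 0.5 0.8] w 0.093 q [-0.05  0.64 -0.12  2.04  0.16  0.47 -1.71]
shift [-0.0013 -0.0018  0.0036] turn -0.02 rows>= 1
[[0.58585169 0.02064105 0.094     ]]
```

View pics/w12.png

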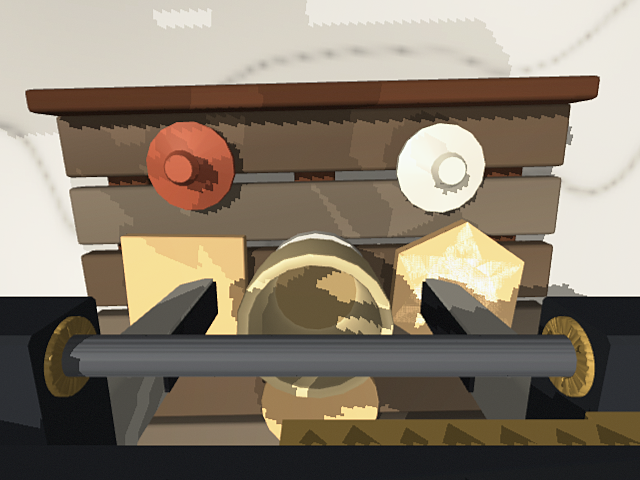

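Emit:
{"fn": "apply_moves", "kwargs": {
  "rows": [
    [[1,-0.001,-0.001,0.003,0],[-1,0,0,0,0],[-1,0,0,0,0],[-1,0,0,0,0],[-1,0,0,0,0]]
  ]
}}

```text
time_s: 26.3
tool_pos: [0.5835, 0.0194, 0.0629]
ee_rot: [-3.134, -0.218, -0.0]
ft_force: [-0.1, -0.7, 2.0]
grip_width: 0.0617
```

Emit:
{"fn": "apply_moves", "kwargs": {
  "rows": [
    [[-1,0,0,0,0],[-1,0,0,0,0]]
  ]
}}

```text
time_s: 26.55
tool_pos: [0.5835, 0.0194, 0.0629]
ee_rot: [-3.134, -0.218, -0.0]
ft_force: [-0.8, -0.6, 2.1]
grip_width: 0.062
```

```bash
python3 - <<'E'
from h import *
show()
E
```

```text
t 26.55 pos [0.5835 0.0194 0.0629] yaw 7.96 tilt [ 0.  0. -1.] F [-0.8 -0.6  2.1] w 0.062 q [-0.05  0.65 -0.12  2.04  0.16  0.46 -1.72]
```

Emit:
{"fn": "apply_moves", "kwargs": {
  "rows": [
    [[-1,0,0,-0.01,0],[-1,0,0,-0.025,0],[-1,0,0,-0.035,0],[-1,0,0,-0.03,0],[-1,-0.013,0.0225,-0.01,0]]
  ]
}}

```text
time_s: 27.18
tool_pos: [0.575, -0.003, 0.1752]
ee_rot: [-3.133, -0.223, -0.006]
ft_force: [-0.5, 0.0, -1.4]
grip_width: 0.0618
```

Emit:
{"fn": "apply_moves", "kwargs": {
  "rows": [
    [[-1,-0.025,0.045,0,0],[-1,-0.025,0.045,0,0],[-1,-0.025,0.045,0,0],[-1,-0.025,0.045,0,0],[-1,-0.025,0.045,0,0]]
  ]
}}

```text
time_s: 27.8
tool_pos: [0.4802, -0.2463, 0.1734]
ee_rot: [3.134, 0.218, 0.0]
ft_force: [0.7, -0.7, -1.6]
grip_width: 0.0622
```

Emit:
{"fn": "apply_moves", "kwargs": {
  "rows": [
    [[-1,-0.015,0.03,0,0],[-1,-0.0076,0.015,0,0],[-1,0,0,0.02,0],[-1,0,0,0,0]]
  ]
}}

```text
time_s: 28.3
tool_pos: [0.4645, -0.2914, 0.1521]
ee_rot: [-3.132, -0.219, 0.003]
ft_force: [0.4, -0.1, -1.2]
grip_width: 0.0619
```

```bash
python3 - <<'E'
from h import *
show(); plan([.465,-.2925,.0929],8); m=shot('wrist','w13')
E
```

```text
t 28.3 pos [ 0.4645 -0.2914  0.1521] yaw 8.01 tilt [-0.002  0.001 -1.   ] F [ 0.4 -0.1 -1.2] w 0.0619 q [ 0.57  0.48 -0.16  2.06  0.13  0.61 -1.11]
shift [0.0004 0.0012 0.0592] turn 0.01 rows>= 1
```

View pics/w13.png

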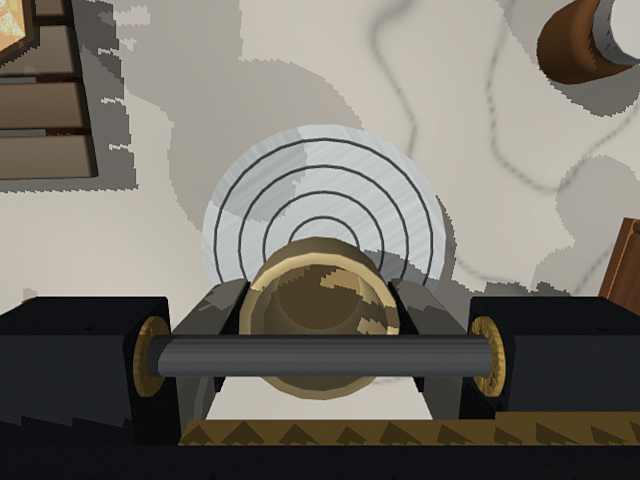

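```bash
python3 - <<'E'
from h import *
from scipy.optimize import least_squares
m=dict(np.load('pics/w13.npz')); im=cv2.imread('pics/w13_raw.png'); g=cv2.cvtColor(im,cv2.COLOR_BGR2GRAY).astype(float)
# refine: sample dark minima along radials from approx centre for rings
def ringpts(c,r):
    out=[]
    for a in np.radians(np.arange(-70,250,4)):
        rr=np.arange(r-.006,r+.006,.0002)
        X=np.c_[c[0]+rr*np.cos(a+0.14),c[1]+rr*np.sin(a+.14),np.full(len(rr),.074)]
        p=proj(m,X)
        if p[:,1].max()>285 or p[:,0].min()<1: continue
        v=cv2.remap(g.astype(np.float32),p[:,0].astype(np.float32)[None],p[:,1].astype(np.float32)[None],cv2.INTER_LINEAR)[0]
        i=v.argmin()
        if v[i]<np.median(v)-25 and 3<i<len(rr)-4: out.append(X[i,:2])
    return np.array(out)
for r in (.0712,.0555,.0392):
    P=ringpts((.4655,-.2927),r); f=least_squares(lambda s:np.hypot(P[:,0]-s[0],P[:,1]-s[1])-s[2],[.4655,-.2927,r],loss='soft_l1',f_scale=.001); print(r,len(P),f.x.round(4),np.abs(f.fun).mean())
E
```

```text
0.0712 45 [ 0.4669 -0.2933  0.0704] 0.00013692119303325176
0.0555 46 [ 0.4668 -0.2933  0.0546] 0.00010092844699146436
0.0392 45 [ 0.4662 -0.2935  0.0392] 0.0004047061594959674
```

Emit:
{"fn": "apply_moves", "kwargs": {
  "rows": [
    [[-1,0.0008,0.0015,0.015,0],[-1,0,0,0.025,0],[-1,0,0,0.0135,0],[-1,0,0,0,0],[-1,0,0,0,0]]
  ]
}}

```text
time_s: 28.98
tool_pos: [0.4662, -0.2939, 0.0997]
ee_rot: [3.134, 0.218, 0.001]
ft_force: [-0.4, -0.0, -0.7]
grip_width: 0.0619
```

```bash
python3 - <<'E'
from h import *
show(); plan([.4655,-.293,.0929],8); 
E
```

```text
t 28.98 pos [ 0.4662 -0.2939  0.0997] yaw 7.97 tilt [ 0. -0. -1.] F [-0.4 -0.  -0.7] w 0.0619 q [ 0.55  0.56 -0.14  2.1   0.15  0.49 -1.13]
shift [-0.0006 -0.001   0.0068] turn -0.03 rows>= 1
```

Emit:
{"fn": "apply_moves", "kwargs": {
  "rows": [
    [[-1,-0.0004,-0.0007,0.003,0],[-1,0,0,0.002,0],[-1,0,0,0,0]]
  ]
}}

```text
time_s: 29.35
tool_pos: [0.4653, -0.2933, 0.0944]
ee_rot: [3.134, 0.218, 0.0]
ft_force: [-0.1, 0.8, -1.4]
grip_width: 0.0618
```

Emit:
{"fn": "apply_moves", "kwargs": {
  "rows": [
    [[-1,0,0,0.001,0],[-1,0,0,0,0]]
  ]
}}

```text
time_s: 29.6
tool_pos: [0.4653, -0.2933, 0.0933]
ee_rot: [3.134, 0.218, -0.0]
ft_force: [-0.2, -0.5, -1.0]
grip_width: 0.0622
```

Emit:
{"fn": "apply_moves", "kwargs": {
  "rows": [
    [[-1,0,0,0.0007,0],[-1,0,0,0,0]]
  ]
}}

```text
time_s: 29.85
tool_pos: [0.4654, -0.2933, 0.0929]
ee_rot: [3.134, 0.218, 0.0]
ft_force: [-1.3, -0.3, 3.1]
grip_width: 0.0618
```

Contact. Release by full opening and rise.

Emit:
{"fn": "apply_moves", "kwargs": {
  "rows": [
    [[1,0,0,0,0],[1,0,0,0,0],[1,0,0,0,0],[1,0,0,0,0],[1,0,0,0,0]]
  ]
}}

```text
time_s: 30.48
tool_pos: [0.4653, -0.2932, 0.0926]
ee_rot: [-3.134, -0.218, 0.0]
ft_force: [-0.4, 0.8, -0.1]
grip_width: 0.0929
```

Emit:
{"fn": "apply_moves", "kwargs": {
  "rows": [
    [[1,0,0,-0.02,0],[1,0,0,-0.05,0],[1,-0.03,0,-0.06,0],[1,-0.02,0,-0.04,0],[1,0,0,0,0]]
  ]
}}

```text
time_s: 31.1
tool_pos: [0.4177, -0.3011, 0.2615]
ee_rot: [3.131, 0.215, 0.006]
ft_force: [0.0, 0.9, -0.1]
grip_width: 0.0929
```

```bash
python3 - <<'E'
from h import *
show(); shot('wrist','w14'); shot('top','t4')
for c in('wrist','top'): print(manip.place_of(c,'bowl_mid')[:1],manip.place_of(c,'wheel_top')[:1])
E
```

```text
t 31.1 pos [ 0.4177 -0.3011  0.2615] yaw 7.84 tilt [ 0.004 -0.003 -1.   ] F [ 0.   0.9 -0.1] w 0.0929 q [ 0.66  0.3  -0.19  2.02  0.08  0.82 -1.01]
[{'xyz': [0.468, -0.2946, 0.0997], 'confidence': 0.61}] []
[{'xyz': [0.4648, -0.2929, 0.0976], 'confidence': 0.95}] []
```

View pics/w14.png

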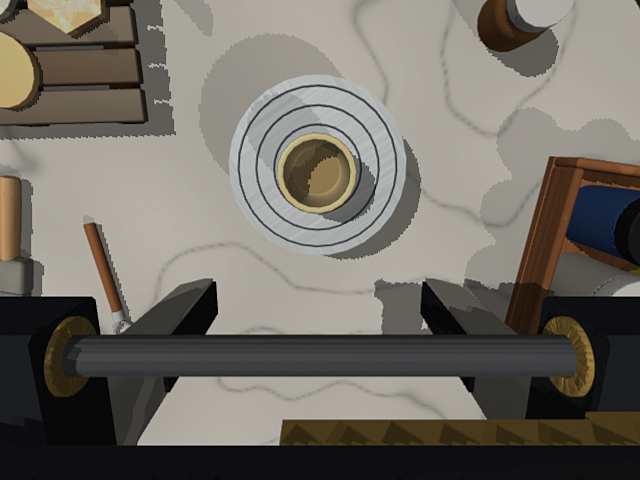

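View pics/t4.png

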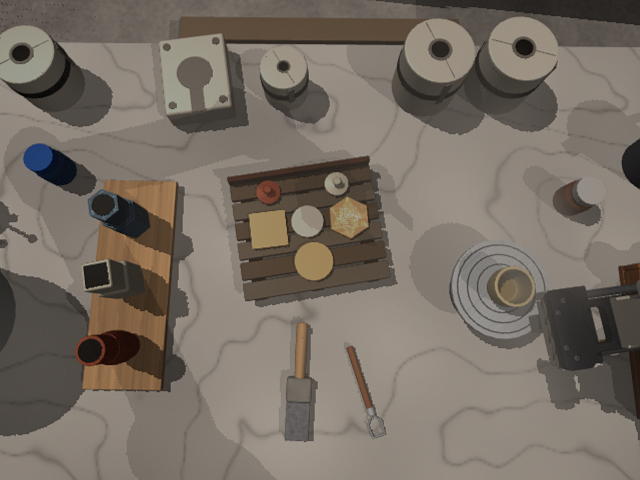

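```bash
python3 - <<'E'
from h import *
from scipy.optimize import least_squares
m=dict(np.load('pics/w14.npz'))
print('rim',ray(m,[(316,173)],.124))
def ring(c,r,z): 
    a=np.radians(np.arange(0,360,3)); return proj(m,np.c_[c[0]+r*np.cos(a),c[1]+r*np.sin(a),np.full(len(a),z)])
im=cv2.imread('pics/w14_raw.png'); g=cv2.cvtColor(im,cv2.COLOR_BGR2GRAY).astype(np.float32)
P=[]
for a in np.radians(np.arange(0,360,4)):
    rr=np.arange(.064,.077,.0002); X=np.c_[.4655+rr*np.cos(a),-.293+rr*np.sin(a),np.full(len(rr),.074)]; p=proj(m,X).astype(np.float32)
    v=cv2.remap(g,p[:,:1].T.copy(),p[:,1:].T.copy(),cv2.INTER_LINEAR)[0]; i=v.argmin()
    if v[i]<np.median(v)-25 and 3<i<len(rr)-4: P.append(X[i,:2])
P=np.array(P); f=least_squares(lambda s:np.hypot(P[:,0]-s[0],P[:,1]-s[1])-s[2],[.4655,-.2927,.07],loss='soft_l1',f_scale=.001); print(len(P),f.x)
# overlay
b=cv2.resize(im[60:270,215:430],None,fx=3.5,fy=3.5,interpolation=cv2.INTER_CUBIC)
c=ray(m,[(316,173)],.124)[0]
for q,col in((ring(c,.031,.124),(0,0,255)),(ring(f.x[:2],f.x[2],.074),(0,255,0))): cv2.polylines(b,[((q-[215,60]+.5)*3.5).astype(int)],True,col,1)
cv2.imwrite('pics/w14o.png',b)
plan([.375,.322,.25],13)
E
```

```text
rim [[ 0.46622187 -0.29226909  0.124     ]]
90 [ 0.46677677 -0.29313761  0.07046718]
shift [ 0.044  -0.6213  0.0081] turn -5.0 rows>= 11
```

View pics/w14o.png

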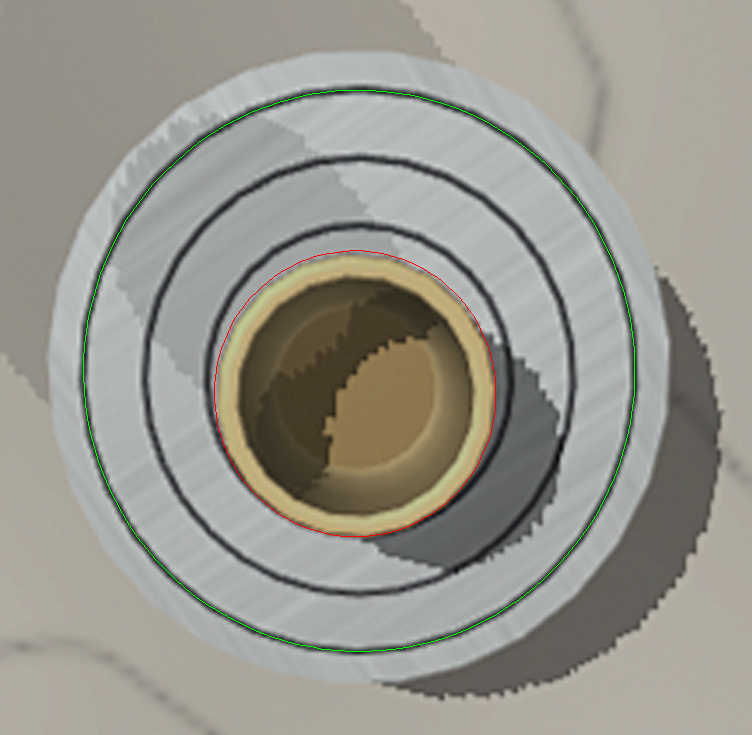

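```bash
python3 - <<'E'
from h import *
plan([.5849,.3221,.255],11)
E
```

```text
shift [ 0.2518 -0.5922  0.0028] turn -3.0 rows>= 11
```

Emit:
{"fn": "apply_moves", "kwargs": {
  "rows": [
    [[0.5,0.0125,-0.0295,0,0],[0.5,0.0225,-0.053,0,0],[0.5,0.0225,-0.053,0,0],[0.5,0.0225,-0.053,0,0],[0.5,0.0225,-0.053,0,0]]
  ]
}}

```text
time_s: 32.02
tool_pos: [0.4862, -0.0444, 0.2576]
ee_rot: [-3.134, -0.219, 0.002]
ft_force: [0.5, -0.6, 0.5]
grip_width: 0.0701
```

Emit:
{"fn": "apply_moves", "kwargs": {
  "rows": [
    [[0.5,0.0225,-0.053,0,0],[0.5,0.0225,-0.053,0,0],[0.5,0.0225,-0.053,0,0],[0.5,0.0225,-0.053,0,0],[0.5,0.0225,-0.053,0,0]]
  ]
}}

```text
time_s: 32.65
tool_pos: [0.5608, 0.2337, 0.2572]
ee_rot: [3.133, 0.219, -0.003]
ft_force: [0.3, -1.1, 0.6]
grip_width: 0.0697
```

Emit:
{"fn": "apply_moves", "kwargs": {
  "rows": [
    [[0.5,0.0225,-0.053,0,0],[0.5,0.0143,-0.0327,0,-3],[0.5,0,0,0,0],[0.5,0,0,0,0]]
  ]
}}

```text
time_s: 33.15
tool_pos: [0.5849, 0.3208, 0.2572]
ee_rot: [3.126, 0.299, -0.003]
ft_force: [0.1, 0.1, -0.1]
grip_width: 0.0699
```

```bash
python3 - <<'E'
from h import *
show(); plan([.5849,.3221,.1088],11)
E
```

```text
t 33.15 pos [0.5849 0.3208 0.2572] yaw 10.93 tilt [-0.002 -0.002 -1.   ] F [ 0.1  0.1 -0.1] w 0.0699 q [-0.36  0.51 -0.34  1.68  0.2   0.98 -2.16]
shift [ 0.0005 -0.0015  0.1483] turn -0.07 rows>= 3
```

Emit:
{"fn": "apply_moves", "kwargs": {
  "rows": [
    [[0.5,0,-0.001,0.05,0],[0.5,0,0,0.05,0],[0.5,0,0,0.035,0],[0.5,0,0,0.0133,0],[0.5,0,0,0,0]]
  ]
}}

```text
time_s: 33.78
tool_pos: [0.5852, 0.3216, 0.1101]
ee_rot: [3.127, 0.298, -0.001]
ft_force: [-0.1, 0.4, 0.4]
grip_width: 0.0698
```

```bash
python3 - <<'E'
from h import *
show(); plan([.5849,.3221,.1088],11); shot('wrist','w15')
E
```

```text
t 33.77 pos [0.5852 0.3216 0.1101] yaw 10.89 tilt [-0.001 -0.001 -1.   ] F [-0.1  0.4  0.4] w 0.0698 q [-0.4   0.67 -0.29  1.81  0.28  0.7  -2.23]
shift [-0.0002 -0.0006  0.0013] turn -0.11 rows>= 1
```

View pics/w15.png

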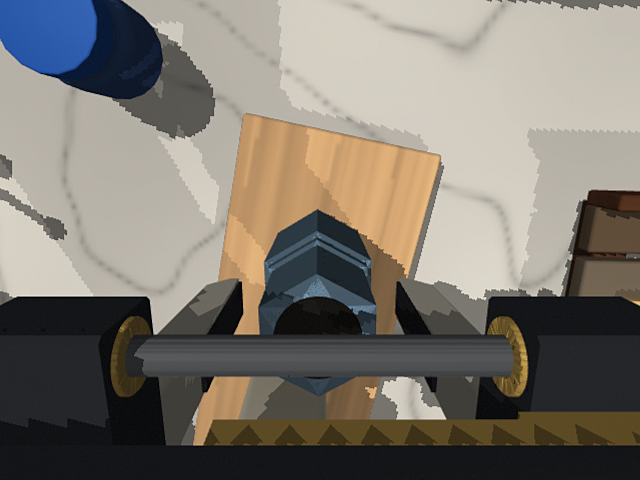

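Emit:
{"fn": "apply_moves", "kwargs": {
  "rows": [
    [[-1,0,-0.0005,0,0],[-1,0,0,0,0],[-1,0,0,0,0],[-1,0,0,0,0],[-1,0,0,0,0]]
  ]
}}

```text
time_s: 34.45
tool_pos: [0.5854, 0.323, 0.1108]
ee_rot: [-3.127, -0.3, -0.001]
ft_force: [0.5, -1.1, 5.4]
grip_width: 0.0428
```

```bash
python3 - <<'E'
from h import *
show(); plan([.590,-.052,.25],5.8)
E
```

```text
t 34.45 pos [0.5854 0.323  0.1108] yaw 10.95 tilt [ 0.001  0.    -1.   ] F [ 0.5 -1.1  5.4] w 0.0428 q [-0.4   0.67 -0.29  1.81  0.28  0.7  -2.23]
shift [-0.0666  0.3691 -0.1393] turn 5.15 rows>= 7
```

Emit:
{"fn": "apply_moves", "kwargs": {
  "rows": [
    [[-1,0,0,-0.01,0],[-1,0,0,-0.025,0],[-1,0,0,-0.035,0],[-1,-0.003,0.02,-0.03,0],[-1,-0.008,0.045,-0.01,0]]
  ]
}}

```text
time_s: 35.08
tool_pos: [0.5866, 0.2592, 0.2224]
ee_rot: [-3.124, -0.305, -0.004]
ft_force: [0.8, -1.1, -2.6]
grip_width: 0.0427
```

Emit:
{"fn": "apply_moves", "kwargs": {
  "rows": [
    [[-1,-0.0095,0.054,0,0],[-1,-0.0095,0.054,0,0],[-1,-0.0095,0.054,0,0],[-1,-0.0095,0.054,0,0],[-1,-0.009,0.05,0,0]]
  ]
}}

```text
time_s: 35.7
tool_pos: [0.5905, -0.0151, 0.2204]
ee_rot: [3.127, 0.299, -0.001]
ft_force: [-0.1, 0.4, -1.9]
grip_width: 0.0432
```

Emit:
{"fn": "apply_moves", "kwargs": {
  "rows": [
    [[-1,-0.0055,0.028,0,0],[-1,-0.0025,0.0101,0,5.1],[-1,0,0,0.02,0],[-1,0,0,0,0]]
  ]
}}

```text
time_s: 36.2
tool_pos: [0.5892, -0.0521, 0.1993]
ee_rot: [-3.137, -0.161, 0.005]
ft_force: [-0.3, 0.3, -1.4]
grip_width: 0.0427
```

```bash
python3 - <<'E'
from h import *
show(); plan([.5905,-.052,.1348],5.8); shot('wrist','w16')
E
```

```text
t 36.2 pos [ 0.5892 -0.0521  0.1993] yaw 5.86 tilt [-0.003  0.    -1.   ] F [-0.3  0.3 -1.4] w 0.0427 q [ 0.2   0.48 -0.3   1.92  0.2   0.78 -1.68]
shift [0.0015 0.0001 0.0645] turn 0.06 rows>= 2
```

View pics/w16.png

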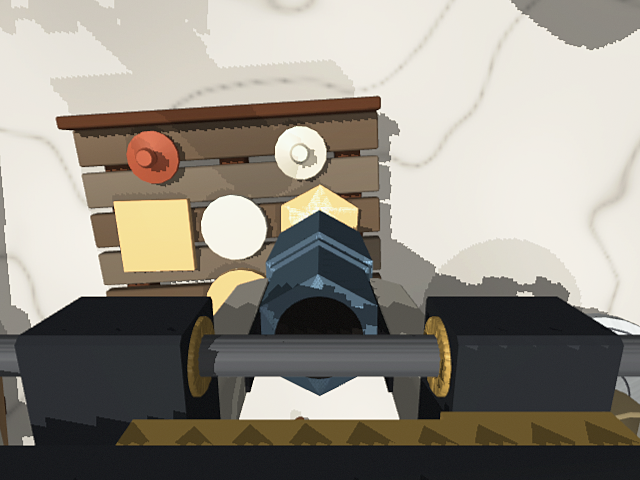

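Emit:
{"fn": "apply_moves", "kwargs": {
  "rows": [
    [[-1,0.0005,0,0.02,0],[-1,0,0,0.025,0],[-1,0,0,0.013,0],[-1,0,0,0,0],[-1,0,0,0,0]]
  ]
}}

```text
time_s: 36.88
tool_pos: [0.5914, -0.0518, 0.1431]
ee_rot: [3.137, 0.161, 0.002]
ft_force: [0.3, -0.5, -1.6]
grip_width: 0.0426
```

```bash
python3 - <<'E'
from h import *
show(); plan([.5905,-.052,.1348],5.8); shot('wrist','w17')
E
```

```text
t 36.88 pos [ 0.5914 -0.0518  0.1431] yaw 5.86 tilt [ 0.001 -0.    -1.   ] F [ 0.3 -0.5 -1.6] w 0.0426 q [ 0.18  0.55 -0.28  1.96  0.24  0.66 -1.71]
shift [-0.0009  0.0001  0.0083] turn 0.06 rows>= 1
```

View pics/w17.png

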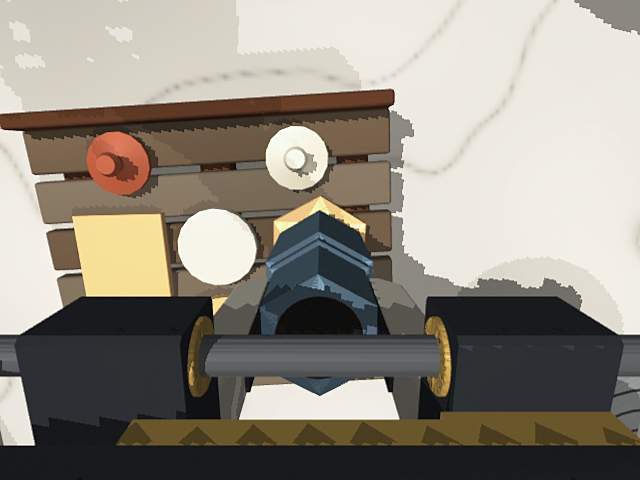

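Emit:
{"fn": "apply_moves", "kwargs": {
  "rows": [
    [[-1,-0.0005,0,0.004,0],[-1,0,0,0.003,0],[-1,0,0,0,0]]
  ]
}}

```text
time_s: 37.3
tool_pos: [0.5902, -0.052, 0.135]
ee_rot: [-3.137, -0.16, 0.001]
ft_force: [-0.4, 0.8, -3.3]
grip_width: 0.0431
```

Emit:
{"fn": "apply_moves", "kwargs": {
  "rows": [
    [[-1,0,0,0.001,0],[-1,0,0,0,0]]
  ]
}}

```text
time_s: 37.55
tool_pos: [0.5905, -0.0521, 0.1347]
ee_rot: [3.137, 0.16, 0.001]
ft_force: [-2.2, -0.9, 3.3]
grip_width: 0.0429
```

Emit:
{"fn": "apply_moves", "kwargs": {
  "rows": [
    [[-1,0,0,0.0007,0],[-1,0,0,0,0]]
  ]
}}

```text
time_s: 37.8
tool_pos: [0.5906, -0.0523, 0.1346]
ee_rot: [3.137, 0.16, 0.001]
ft_force: [-3.2, -1.8, 11.6]
grip_width: 0.043
```

Contact; release, rise, then check from above.

Emit:
{"fn": "apply_moves", "kwargs": {
  "rows": [
    [[-1,0,0,-0.0007,0],[0.5,0,0,0,0],[0.5,0,0,0,0],[0.5,0,0,0,0],[0.5,0,0,0,0]]
  ]
}}

```text
time_s: 38.42
tool_pos: [0.5904, -0.052, 0.1341]
ee_rot: [-3.137, -0.16, 0.0]
ft_force: [-0.3, 0.1, -0.4]
grip_width: 0.0694
```

Emit:
{"fn": "apply_moves", "kwargs": {
  "rows": [
    [[0.5,0,0,-0.02,0],[0.5,0,0,-0.05,0],[0.5,0,0,-0.055,0],[0.5,0,0,0,0]]
  ]
}}

```text
time_s: 38.92
tool_pos: [0.5925, -0.0518, 0.2634]
ee_rot: [3.137, 0.16, 0.012]
ft_force: [0.6, -0.0, -0.7]
grip_width: 0.0695
```

```bash
python3 - <<'E'
from h import *
show(); plan([.48,.322,.255],11.3); shot('wrist','w18')
E
```

```text
t 38.92 pos [ 0.5925 -0.0518  0.2634] yaw 5.84 tilt [ 0.007 -0.    -1.   ] F [ 0.6 -0.  -0.7] w 0.0695 q [ 0.22  0.41 -0.32  1.85  0.16  0.9  -1.64]
shift [-0.0739 -0.3833  0.0075] turn -5.46 rows>= 7
```

View pics/w18.png

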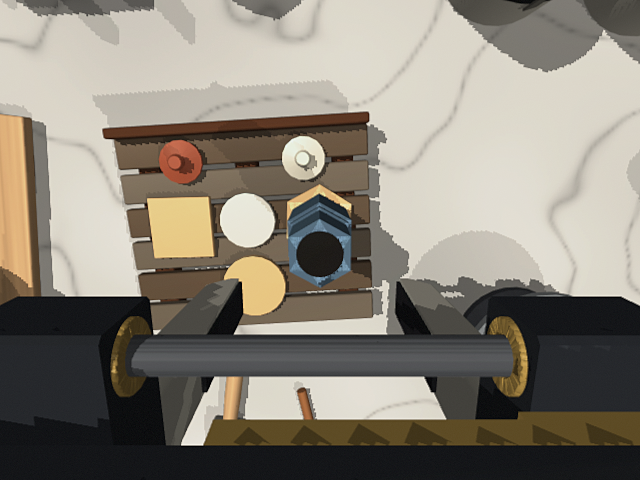

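Emit:
{"fn": "apply_moves", "kwargs": {
  "rows": [
    [[0.5,-0.0065,-0.034,0,0],[0.5,-0.0113,-0.058,0,0],[0.5,-0.0113,-0.058,0,0],[0.5,-0.0113,-0.058,0,0],[0.5,-0.0113,-0.058,0,0]]
  ]
}}

```text
time_s: 39.6
tool_pos: [0.5104, 0.2086, 0.2577]
ee_rot: [3.137, 0.16, -0.003]
ft_force: [1.2, -0.5, -0.8]
grip_width: 0.0695
```

Emit:
{"fn": "apply_moves", "kwargs": {
  "rows": [
    [[0.5,-0.0113,-0.058,0,0],[0.5,-0.007,-0.04,0,0],[0.5,-0.0035,-0.0193,0,-5.4],[0.5,0,0,0,0]]
  ]
}}

```text
time_s: 40.1
tool_pos: [0.4768, 0.3229, 0.2577]
ee_rot: [3.126, 0.312, -0.004]
ft_force: [0.3, -0.9, 0.1]
grip_width: 0.0701
```

```bash
python3 - <<'E'
from h import *
show(); plan([.4800,.3221,.1074],11.3)
E
```

```text
t 40.1 pos [0.4768 0.3229 0.2577] yaw 11.41 tilt [-0.002 -0.001 -1.   ] F [ 0.3 -0.9  0.1] w 0.0701 q [-0.39  0.41 -0.42  1.88  0.21  0.9  -2.28]
shift [0.0033 0.0014 0.1503] turn 0.11 rows>= 3
```

Emit:
{"fn": "apply_moves", "kwargs": {
  "rows": [
    [[0.5,0.0025,0.0005,0.05,0],[0.5,0,0,0.05,0],[0.5,0,0,0.035,0],[0.5,0,0,0.014,0],[0.5,0,0,0,0]]
  ]
}}

```text
time_s: 40.72
tool_pos: [0.4807, 0.3208, 0.1096]
ee_rot: [3.126, 0.305, -0.002]
ft_force: [1.0, 0.0, 0.1]
grip_width: 0.0695
```

```bash
python3 - <<'E'
from h import *
show(); plan([.4800,.3221,.1074],11.3); shot('wrist','w19')
E
```

```text
t 40.73 pos [0.4807 0.3208 0.1096] yaw 11.16 tilt [-0.001 -0.001 -1.   ] F [1.  0.  0.1] w 0.0695 q [-0.46  0.59 -0.34  2.02  0.34  0.59 -2.4 ]
shift [-0.0004 -0.0014  0.0022] turn -0.14 rows>= 1
```

View pics/w19.png

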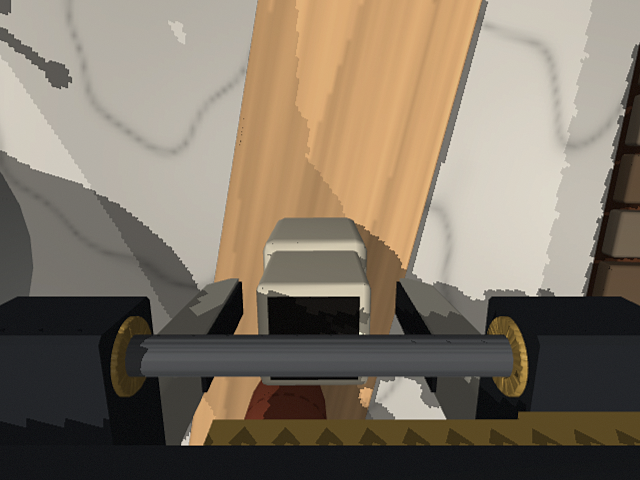

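Emit:
{"fn": "apply_moves", "kwargs": {
  "rows": [
    [[0.5,-0.0004,-0.0012,0.001,0],[0.5,0,0,0,0]]
  ]
}}

```text
time_s: 41.02
tool_pos: [0.4805, 0.3233, 0.1103]
ee_rot: [-3.126, -0.308, -0.002]
ft_force: [0.7, 0.2, 0.4]
grip_width: 0.0697
```

```bash
python3 - <<'E'
from h import *
show(); plan([.4800,.3221,.1074],11.3)
E
```

```text
t 41.02 pos [0.4805 0.3233 0.1103] yaw 11.24 tilt [ 0.001  0.001 -1.   ] F [0.7 0.2 0.4] w 0.0697 q [-0.46  0.59 -0.34  2.02  0.34  0.59 -2.4 ]
shift [-0.0007  0.001   0.0029] turn -0.06 rows>= 1
```

Emit:
{"fn": "apply_moves", "kwargs": {
  "rows": [
    [[0.5,-0.0007,0.001,0.002,0],[-1,0,0,0,0],[-1,0,0,0,0],[-1,0,0,0,0],[-1,0,0,0,0]]
  ]
}}

```text
time_s: 41.65
tool_pos: [0.4795, 0.3218, 0.1071]
ee_rot: [3.126, 0.308, -0.0]
ft_force: [-0.8, 0.3, -0.6]
grip_width: 0.0415
```

Emit:
{"fn": "apply_moves", "kwargs": {
  "rows": [
    [[-1,0,0,0,0]]
  ]
}}

```text
time_s: 41.78
tool_pos: [0.4795, 0.3218, 0.1072]
ee_rot: [-3.126, -0.308, 0.0]
ft_force: [-0.2, 0.0, -0.8]
grip_width: 0.0418
```

```bash
python3 - <<'E'
from h import *
show(); plan([.5693,.0863,.21],7.7)
E
```

```text
t 41.77 pos [0.4795 0.3218 0.1072] yaw 11.26 tilt [-0.  0. -1.] F [-0.2  0.  -0.8] w 0.0418 q [-0.46  0.59 -0.33  2.02  0.34  0.58 -2.4 ]
shift [ 0.042   0.2485 -0.1029] turn 3.56 rows>= 5
```

Emit:
{"fn": "apply_moves", "kwargs": {
  "rows": [
    [[-1,0,0,-0.01,0],[-1,0,0,-0.025,0],[-1,0,0,-0.035,0],[-1,0.004,0.02,-0.03,0],[-1,0.008,0.045,-0.01,0]]
  ]
}}

```text
time_s: 42.4
tool_pos: [0.5041, 0.2623, 0.2198]
ee_rot: [-3.123, -0.314, -0.005]
ft_force: [0.6, -1.8, -2.5]
grip_width: 0.0421
```

Emit:
{"fn": "apply_moves", "kwargs": {
  "rows": [
    [[-1,0.009,0.054,0,0],[-1,0.009,0.054,0,0],[-1,0.008,0.048,0,0],[-1,0.004,0.0275,0.005,0],[-1,0,0,0.02,3.5]]
  ]
}}

```text
time_s: 43.02
tool_pos: [0.5706, 0.083, 0.1931]
ee_rot: [3.134, 0.203, 0.003]
ft_force: [-1.3, 0.8, -2.1]
grip_width: 0.0419
```

Emit:
{"fn": "apply_moves", "kwargs": {
  "rows": [
    [[-1,0,0,0.02,0],[-1,0,0,0.01,0],[-1,0,0,0,0],[-1,0,0,0,0]]
  ]
}}

```text
time_s: 43.52
tool_pos: [0.5696, 0.0865, 0.1629]
ee_rot: [-3.134, -0.213, -0.001]
ft_force: [0.3, 0.3, -1.4]
grip_width: 0.0413
```

```bash
python3 - <<'E'
from h import *
show(); plan([.5693,.0860,.1312],7.7); shot('wrist','w20')
E
```

```text
t 43.52 pos [0.5696 0.0865 0.1629] yaw 7.77 tilt [ 0.001  0.    -1.   ] F [ 0.3  0.3 -1.4] w 0.0413 q [-0.    0.51 -0.35  1.98  0.27  0.69 -1.96]
shift [-0.0004  0.0005  0.0317] turn 0.07 rows>= 1
```

View pics/w20.png

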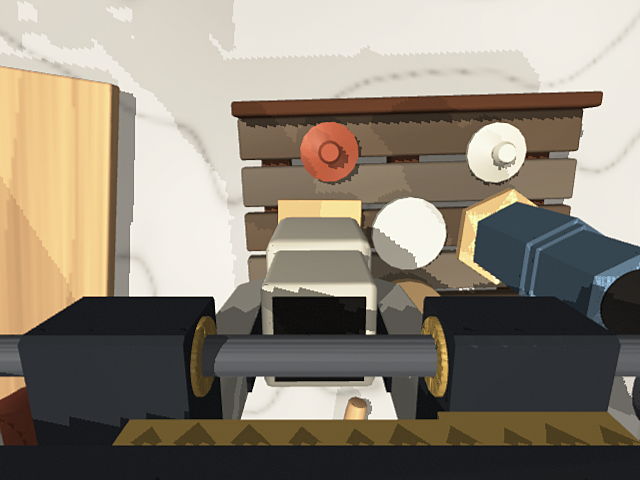

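Emit:
{"fn": "apply_moves", "kwargs": {
  "rows": [
    [[-1,-0.0003,0.0003,0.012,0],[-1,0,0,0.01,0],[-1,0,0,0.003,0],[-1,0,0,0,0],[-1,0,0,0,0]]
  ]
}}

```text
time_s: 44.2
tool_pos: [0.5692, 0.086, 0.1373]
ee_rot: [-3.134, -0.213, -0.0]
ft_force: [0.1, -0.5, -0.5]
grip_width: 0.0417
```

```bash
python3 - <<'E'
from h import *
show(); plan([.5693,.0860,.1312],7.7); shot('wrist','w21',(200,180,440,300),3.3)
E
```

```text
t 44.2 pos [0.5692 0.086  0.1373] yaw 7.76 tilt [ 0.  0. -1.] F [ 0.1 -0.5 -0.5] w 0.0417 q [-0.02  0.54 -0.33  2.01  0.29  0.64 -1.98]
shift [0.0001 0.0001 0.0061] turn 0.06 rows>= 1
```

View pics/w21.png

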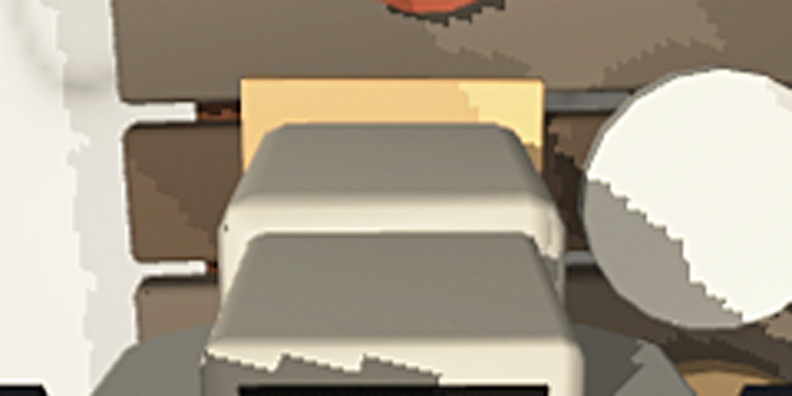

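Emit:
{"fn": "apply_moves", "kwargs": {
  "rows": [
    [[-1,0,0,0.003,0],[-1,0,0,0.002,0],[-1,0,0,0,0]]
  ]
}}

```text
time_s: 44.62
tool_pos: [0.5689, 0.0859, 0.132]
ee_rot: [3.134, 0.212, -0.001]
ft_force: [-1.2, -0.1, -1.5]
grip_width: 0.0417
```

Emit:
{"fn": "apply_moves", "kwargs": {
  "rows": [
    [[-1,0,0,0.001,0],[-1,0,0,0,0]]
  ]
}}

```text
time_s: 44.88
tool_pos: [0.569, 0.0859, 0.1312]
ee_rot: [-3.134, -0.213, -0.0]
ft_force: [-0.4, 0.6, -2.1]
grip_width: 0.0419
```

Emit:
{"fn": "apply_moves", "kwargs": {
  "rows": [
    [[-1,0,0,0.0007,0],[-1,0,0,0,0]]
  ]
}}

```text
time_s: 45.12
tool_pos: [0.5692, 0.0861, 0.1311]
ee_rot: [3.134, 0.213, 0.001]
ft_force: [-1.3, 0.1, 5.6]
grip_width: 0.0419
```

Emit:
{"fn": "apply_moves", "kwargs": {
  "rows": [
    [[0.5,0,0,0,0],[0.5,0,0,0,0],[0.5,0,0,0,0],[0.5,0,0,0,0],[0.5,0,0,-0.01,0]]
  ]
}}

```text
time_s: 45.75
tool_pos: [0.5685, 0.0858, 0.1402]
ee_rot: [3.134, 0.213, -0.002]
ft_force: [0.7, -0.2, -0.2]
grip_width: 0.0695
```

Emit:
{"fn": "apply_moves", "kwargs": {
  "rows": [
    [[0.5,0,0,-0.05,0],[0.5,0,0,-0.055,0],[0.5,0,0,-0.01,0],[0.5,0,0,0,0]]
  ]
}}

```text
time_s: 46.25
tool_pos: [0.5691, 0.0858, 0.2563]
ee_rot: [3.134, 0.212, 0.003]
ft_force: [0.0, -0.2, -0.6]
grip_width: 0.07
```

```bash
python3 - <<'E'
from h import *
show(); plan([.3755,.322,.255],12.9); shot('wrist','w22')
E
```

```text
t 46.25 pos [0.5691 0.0858 0.2563] yaw 7.74 tilt [ 0.002  0.    -1.   ] F [ 0.  -0.2 -0.6] w 0.07 q [ 0.04  0.4  -0.4   1.89  0.2   0.89 -1.89]
shift [-0.1601 -0.2601  0.001 ] turn -5.16 rows>= 6
```

View pics/w22.png

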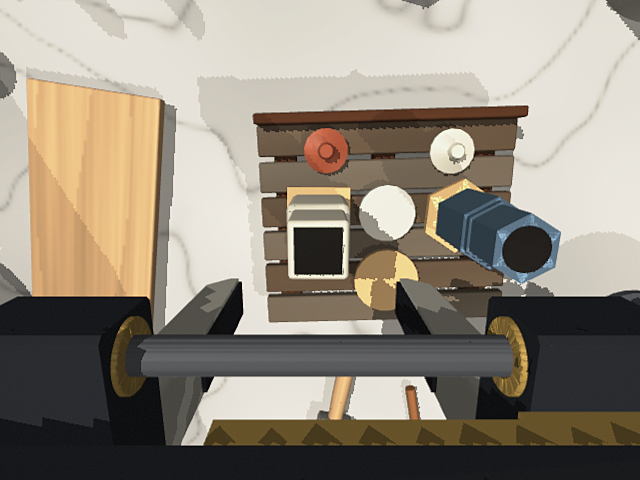

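Emit:
{"fn": "apply_moves", "kwargs": {
  "rows": [
    [[0.5,0,0,0,-9],[0.5,0,0,0,-8],[0.5,0,0,0,0]]
  ]
}}

```text
time_s: 46.68
tool_pos: [0.5682, 0.0856, 0.2538]
ee_rot: [-3.068, -0.672, 0.005]
ft_force: [0.6, 0.1, -1.1]
grip_width: 0.07
```

```bash
python3 - <<'E'
from h import *
show(); plan([.3755,.322,.255],24.7)
E
```

```text
t 46.67 pos [0.5682 0.0856 0.2538] yaw 24.71 tilt [-0.003 -0.    -1.   ] F [ 0.6  0.1 -1.1] w 0.07 q [ 0.09  0.42 -0.47  1.89  0.24  0.9  -1.63]
shift [-0.0763 -0.2953 -0.0007] turn 0.01 rows>= 6
```

Emit:
{"fn": "apply_moves", "kwargs": {
  "rows": [
    [[0.5,-0.008,-0.032,0,0],[0.5,-0.014,-0.054,0,0],[0.5,-0.014,-0.054,0,0],[0.5,-0.014,-0.054,0,0],[0.5,-0.013,-0.05,0,0]]
  ]
}}

```text
time_s: 47.3
tool_pos: [0.408, 0.2822, 0.2548]
ee_rot: [3.07, 0.668, -0.002]
ft_force: [1.2, 1.1, 0.8]
grip_width: 0.0698
```

Emit:
{"fn": "apply_moves", "kwargs": {
  "rows": [
    [[0.5,-0.009,-0.034,0,0],[0.5,-0.0043,-0.0173,0,0],[0.5,0,0,0,0],[0.5,0,0,0,0]]
  ]
}}

```text
time_s: 47.8
tool_pos: [0.3765, 0.3213, 0.255]
ee_rot: [3.068, 0.67, -0.001]
ft_force: [-0.1, -0.7, -0.1]
grip_width: 0.0696
```

```bash
python3 - <<'E'
from h import *
show(); plan([.3755,.3220,.1071],24.7); shot('wrist','w23')
E
```

```text
t 47.8 pos [0.3765 0.3213 0.255 ] yaw 24.64 tilt [-0.001 -0.001 -1.   ] F [-0.1 -0.7 -0.1] w 0.0696 q [-0.39  0.32 -0.56  2.05  0.23  0.83 -2.22]
shift [-0.0004 -0.0012  0.1479] turn -0.06 rows>= 3
```

View pics/w23.png

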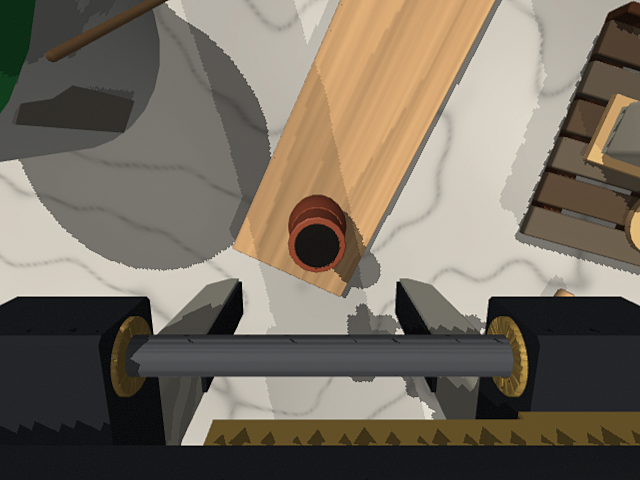

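```bash
python3 - <<'E'
from h import *
m=np.load('pics/w23.npz'); im=cv2.imread('pics/w23_raw.png'); g=cv2.cvtColor(im,cv2.COLOR_BGR2GRAY)
n,l,st,ce=cv2.connectedComponentsWithStats((g<38).astype(np.uint8))
for i in range(1,n):
    if st[i,4]>300 and 285<ce[i][0]<350 and 200<ce[i][1]<290: print(st[i],ray(m,ce[i],.145))
E
```

```text
[ 295  224   45   44 1499] [[0.3742269  0.32184739 0.145     ]]
```

Emit:
{"fn": "apply_moves", "kwargs": {
  "rows": [
    [[0.5,0,-0.0005,0.05,0],[0.5,0,0,0.05,0],[0.5,0,0,0.035,0],[0.5,0,0,0.012,0],[0.5,0,0,0,0]]
  ]
}}

```text
time_s: 48.48
tool_pos: [0.3761, 0.3223, 0.1084]
ee_rot: [3.068, 0.672, -0.001]
ft_force: [0.8, -0.7, -0.3]
grip_width: 0.0693
```

```bash
python3 - <<'E'
from h import *
show(); plan([.3755,.3220,.1071],24.7); shot('wrist','w24')
E
```

```text
t 48.48 pos [0.3761 0.3223 0.1084] yaw 24.7 tilt [-0.001 -0.001 -1.   ] F [ 0.8 -0.7 -0.3] w 0.0693 q [-0.52  0.53 -0.42  2.2   0.44  0.5  -2.43]
shift [-0.0007 -0.      0.0013] turn 0.0 rows>= 1
```

View pics/w24.png

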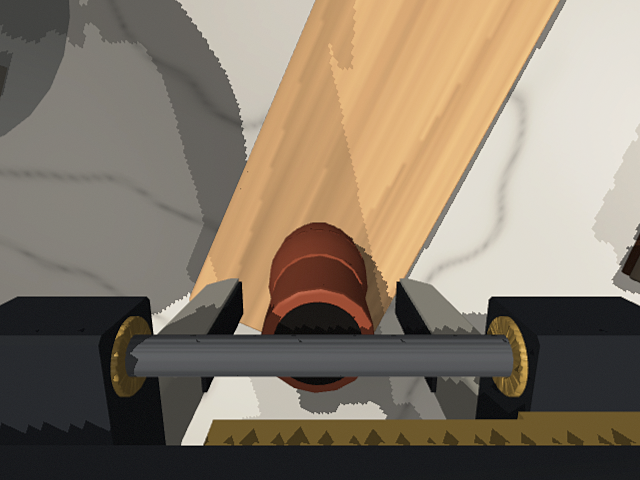

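Emit:
{"fn": "apply_moves", "kwargs": {
  "rows": [
    [[0.5,-0.001,0,0,0],[-1,0,0,0,0],[-1,0,0,0,0],[-1,0,0,0,0],[-1,0,0,0,0]]
  ]
}}

```text
time_s: 49.15
tool_pos: [0.375, 0.3223, 0.1087]
ee_rot: [-3.068, -0.673, -0.0]
ft_force: [-1.2, -0.7, 3.8]
grip_width: 0.0426
```

Emit:
{"fn": "apply_moves", "kwargs": {
  "rows": [
    [[-1,0,0,0,0]]
  ]
}}

```text
time_s: 49.28
tool_pos: [0.375, 0.3223, 0.1087]
ee_rot: [-3.069, -0.673, -0.0]
ft_force: [-0.0, -0.6, 5.0]
grip_width: 0.0423
```

```bash
python3 - <<'E'
from h import *
show(); plan([.5140,.0083,.22],24.7)
E
```

```text
t 49.27 pos [0.375  0.3223 0.1087] yaw 24.76 tilt [ 0.  0. -1.] F [-0.  -0.6  5. ] w 0.0423 q [-0.53  0.53 -0.42  2.2   0.44  0.49 -2.43]
shift [-0.0053  0.3433 -0.1113] turn 0.06 rows>= 7
```

Emit:
{"fn": "apply_moves", "kwargs": {
  "rows": [
    [[-1,0,0,-0.01,0],[-1,0,0,-0.025,0],[-1,0,0,-0.035,0],[-1,0,0.015,-0.04,0],[-1,-0.001,0.035,-0.025,0]]
  ]
}}

```text
time_s: 49.9
tool_pos: [0.3947, 0.2773, 0.2456]
ee_rot: [-3.066, -0.678, -0.002]
ft_force: [0.6, -0.3, -2.2]
grip_width: 0.0426
```

Emit:
{"fn": "apply_moves", "kwargs": {
  "rows": [
    [[-1,-0.001,0.053,0,0],[-1,-0.001,0.055,0,0],[-1,-0.001,0.055,0,0],[-1,-0.0008,0.055,0,0],[-1,-0.0005,0.045,0,0]]
  ]
}}

```text
time_s: 50.52
tool_pos: [0.5013, 0.0334, 0.2437]
ee_rot: [3.069, 0.672, -0.001]
ft_force: [-0.2, 0.9, -2.5]
grip_width: 0.0429
```

Emit:
{"fn": "apply_moves", "kwargs": {
  "rows": [
    [[-1,0,0.03,0.01,0],[-1,0,0,0.03,0],[-1,0,0,0.03,0],[-1,0,0,0.01,0],[-1,0,0,0,0]]
  ]
}}

```text
time_s: 51.15
tool_pos: [0.5135, 0.0086, 0.1635]
ee_rot: [-3.068, -0.674, 0.002]
ft_force: [-0.1, -0.0, -2.2]
grip_width: 0.0429
```

```bash
python3 - <<'E'
from h import *
show(); plan([.5140,.0083,.1327],24.7); shot('wrist','w25')
E
```

```text
t 51.15 pos [0.5135 0.0086 0.1635] yaw 24.78 tilt [-0.001  0.    -1.   ] F [-0.1 -0.  -2.2] w 0.0429 q [ 0.19  0.46 -0.43  2.11  0.32  0.63 -1.6 ]
shift [0.0003 0.0005 0.0308] turn 0.08 rows>= 1
```

View pics/w25.png

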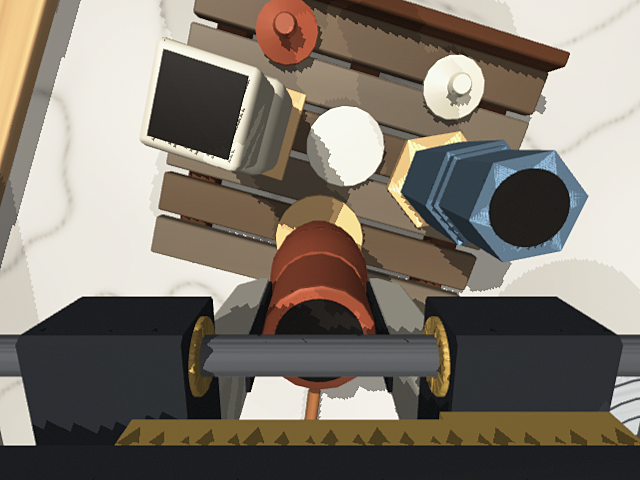

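Emit:
{"fn": "apply_moves", "kwargs": {
  "rows": [
    [[-1,0,0,0.012,0],[-1,0,0,0.01,0],[-1,0,0,0.003,0],[-1,0,0,0,0],[-1,0,0,0,0]]
  ]
}}

```text
time_s: 51.82
tool_pos: [0.5139, 0.0085, 0.1387]
ee_rot: [3.069, 0.673, 0.0]
ft_force: [-0.3, -0.2, -2.4]
grip_width: 0.0425
```

```bash
python3 - <<'E'
from h import *
show(); plan([.5140,.0083,.1327],24.7); shot('wrist','w26',(220,180,420,320),3.8)
E
```

```text
t 51.83 pos [0.5139 0.0085 0.1387] yaw 24.76 tilt [ 0.  0. -1.] F [-0.3 -0.2 -2.4] w 0.0425 q [ 0.17  0.49 -0.41  2.14  0.35  0.58 -1.63]
shift [-0.      0.0003  0.006 ] turn 0.06 rows>= 1
```

View pics/w26.png

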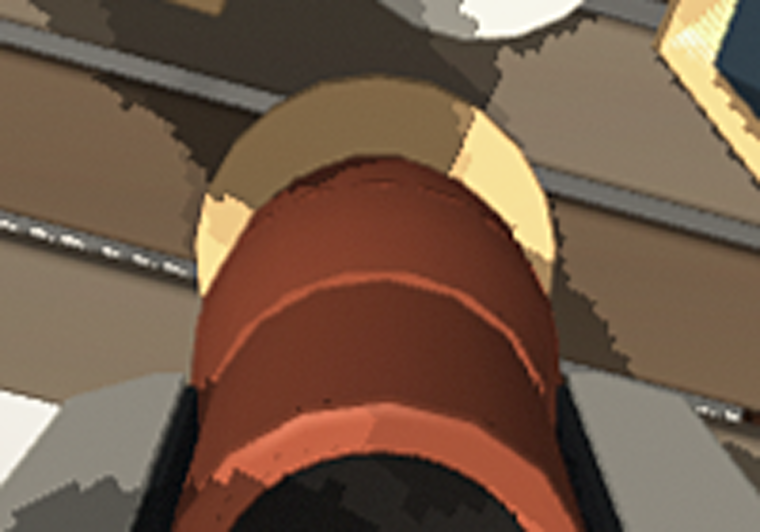

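```bash
python3 - <<'E'
from h import *
from scipy.optimize import least_squares
m=np.load('pics/w26.npz')
P=ray(m,np.array([(196,250),(197,215),(222,165),(270,112),(320,85),(372,76),(430,84),(475,102),(515,140),(543,185),(553,240)])/3.8+[220,180]-.37,.044)[:,:2]
f=least_squares(lambda s:np.hypot(P[:,0]-s[0],P[:,1]-s[1])-.033,[.514,.008]); print(f.x,f.fun.round(4))
# axis of vase relative TCP: shoulder step ring? neck base ring top at z=foot+.082
s,R,y=state(); print(R.T@(np.r_[f.x,.044]-s['tool_pos']))
E
```

```text
[0.5145381  0.00905723] [-0.0002  0.0003 -0.0005 -0.0003  0.      0.0001  0.0001  0.0005 -0.
 -0.0001 -0.0007]
[ 0.00076504 -0.00024429  0.09472495]
```

Emit:
{"fn": "apply_moves", "kwargs": {
  "rows": [
    [[-1,0.0008,0,0.003,0],[-1,0,0,0.0022,0],[-1,0,0,0,0]]
  ]
}}

```text
time_s: 52.25
tool_pos: [0.5144, 0.0088, 0.1331]
ee_rot: [-3.068, -0.674, 0.001]
ft_force: [-1.1, -0.0, -2.3]
grip_width: 0.0425
```

Emit:
{"fn": "apply_moves", "kwargs": {
  "rows": [
    [[-1,0,0,0.001,0],[-1,0,0,0,0]]
  ]
}}

```text
time_s: 52.5
tool_pos: [0.5145, 0.0089, 0.1327]
ee_rot: [3.068, 0.673, 0.0]
ft_force: [-1.5, -0.7, 3.4]
grip_width: 0.0427
```

Contact. Release, rise and back off for a final look.

Emit:
{"fn": "apply_moves", "kwargs": {
  "rows": [
    [[0.5,0,0,0,0],[0.5,0,0,0,0],[0.5,0,0,0,0],[0.5,0,0,0,0],[0.5,0,0,-0.01,0]]
  ]
}}

```text
time_s: 53.12
tool_pos: [0.514, 0.0088, 0.1421]
ee_rot: [-3.068, -0.674, 0.002]
ft_force: [-0.5, 0.8, 0.1]
grip_width: 0.07
```

Emit:
{"fn": "apply_moves", "kwargs": {
  "rows": [
    [[0.5,0,0,-0.05,0],[0.5,0,0,-0.055,0],[0.5,0,0,-0.05,0],[0.5,0,0,-0.05,0],[0.5,0,0,0,0]]
  ]
}}

```text
time_s: 53.75
tool_pos: [0.5159, 0.0094, 0.3516]
ee_rot: [3.067, 0.673, 0.011]
ft_force: [1.1, 0.0, -0.3]
grip_width: 0.07
```

```bash
python3 - <<'E'
from h import *
show(); shot('wrist','w27'); shot('scene','s9')
for q in ["vase_round_mid","vase_square_mid","vase_hex_mid","bowl_mid","setter_round_top","setter_square_top","setter_hex_top","wheel_top"]:
    for c in('wrist','scene'):
        r=manip.place_of(c,q); print(c,q,[([round(float(v),4) for v in d["xyz"]],round(d["confidence"],2)) for d in r[:1]])
m=np.load('pics/w27.npz'); im=cv2.imread('pics/w27_raw.png'); g=cv2.cvtColor(im,cv2.COLOR_BGR2GRAY)
n,l,st,ce=cv2.connectedComponentsWithStats((g<38).astype(np.uint8))
for i in range(1,n):
    if st[i,4]>200 and ce[i][1]<310: print(st[i],ray(m,ce[i],.169))
E
```

```text
t 53.75 pos [0.5159 0.0094 0.3516] yaw 24.75 tilt [ 0.007  0.    -1.   ] F [ 1.1  0.  -0.3] w 0.07 q [ 0.3   0.24 -0.53  1.88  0.14  1.05 -1.43]
wrist vase_round_mid [([0.5085, 0.0062, 0.1062], 0.59)]
scene vase_round_mid [([0.51, 0.0094, 0.1069], 0.91)]
wrist vase_square_mid []
scene vase_square_mid [([0.568, 0.0875, 0.1048], 0.73)]
wrist vase_hex_mid [([0.5897, -0.0518, 0.1049], 0.74)]
scene vase_hex_mid [([0.587, -0.0555, 0.1079], 0.91)]
wrist bowl_mid []
scene bowl_mid [([0.4652, -0.2958, 0.0989], 0.93)]
wrist setter_round_top [([0.4819, 0.3227, -0.0036], 0.27)]
scene setter_round_top [([0.5121, 0.0074, 0.0438], 0.56)]
wrist setter_square_top []
scene setter_square_top [([0.566, 0.0848, 0.049], 0.73)]
wrist setter_hex_top []
scene setter_hex_top [([0.5865, -0.0568, 0.0456], 0.75)]
wrist wheel_top []
scene wheel_top [([0.4643, -0.2906, 0.0767], 0.92)]
[579   0  53  60 731] [[ 0.7571239  -0.12836669  0.169     ]]
[248  41 213  69 962] [[0.64408105 0.03813613 0.169     ]]
[241 110  45  48 761] [[0.56519577 0.08424907 0.169     ]]
[ 398  163   36   36 1029] [[ 0.5893648  -0.05223993  0.169     ]]
[301 212  35  34 942] [[0.5135063  0.00851177 0.169     ]]
```

View pics/w27.png

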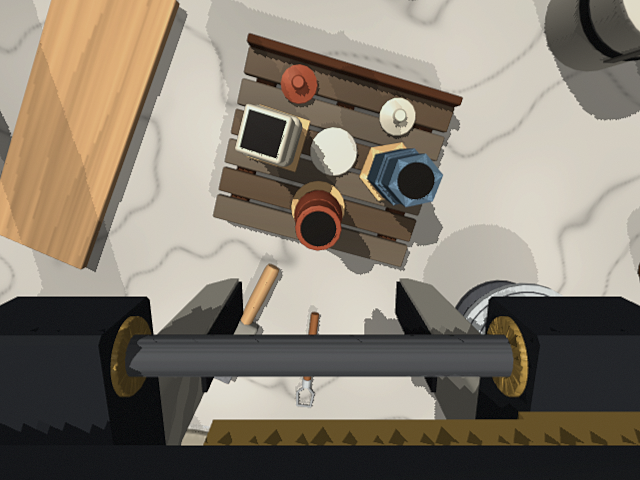

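View pics/s9.png

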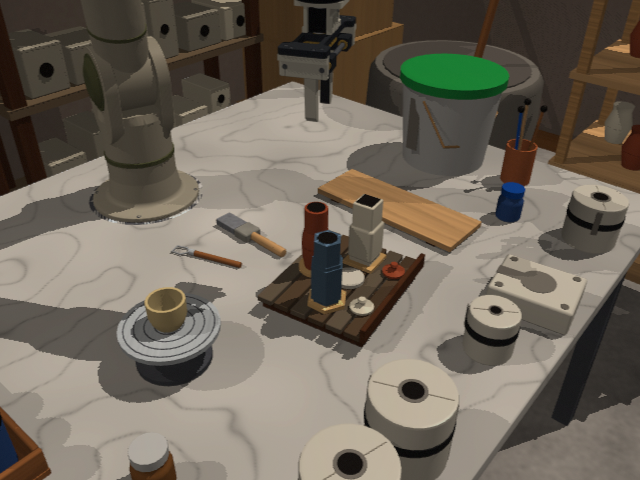

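```bash
python3 - <<'E'
from h import *
im=cv2.imread('pics/w27_raw.png'); cv2.imwrite('pics/w27c.png',cv2.resize(im[90:260,225:455],None,fx=3.4,fy=3.4,interpolation=cv2.INTER_CUBIC))
E
```

```text
(no output)
```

View pics/w27c.png

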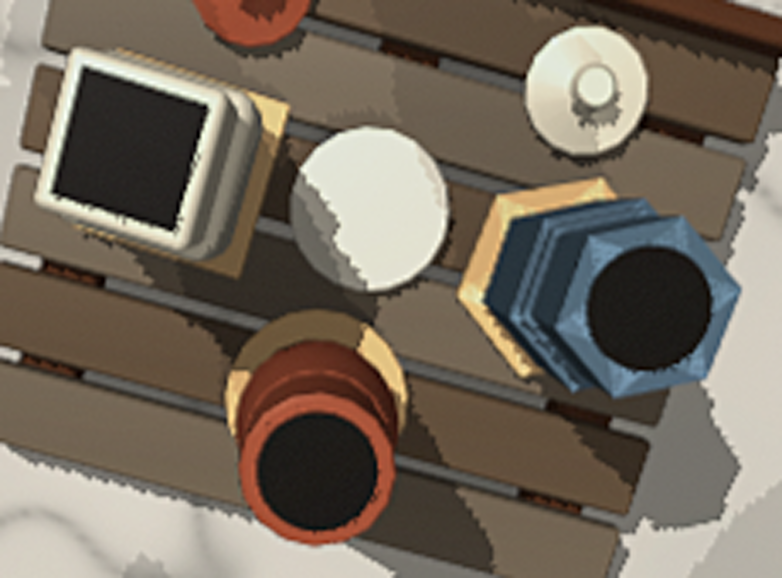

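```bash
python3 - <<'E'
from h import *
m=np.load('pics/w27.npz')
W=lambda p,z: ray(m,np.array(p,float)/3.4+[225,90]-.35,z)[:,:2]
P=W([(82,66),(211,94),(178,231),(53,194)],.169);d=np.roll(P,-1,0)-P;print('sq vase',P.mean(0),np.degrees(np.arctan2(d[:,1],d[:,0])))
P=W([(290,103),(238,277)],.044); d=(P[0]-P[1]);u=d/np.hypot(*d); print('sq setter edge',P,np.hypot(*d),'centre',P.mean(0)+.031*np.array([-u[1],u[0]]))
P=W([(458,297),(497,190),(603,178)],.044);print('hex verts',P)
for v,a in zip(P,(None,)*3): pass
# hex centre: v1 and its two neighbours: c = v0+v2-v1
print('hex setter c',P[0]+P[2]-P[1])
P=W([(228,400),(228,375),(248,340),(280,318),(315,309),(355,318),(385,340),(402,370),(404,395)],.044)
from scipy.optimize import least_squares
print(least_squares(lambda s:np.hypot(P[:,0]-s[0],P[:,1]-s[1])-.033,[.514,.008]).x)
show()
E
```

```text
sq vase [0.5700526  0.08671692] [ -76.98152151 -170.44855805   98.51276041    9.08456956]
sq setter edge [[0.60421278 0.06043927]
 [0.54303827 0.05281431]] 0.0616478789997965 centre [0.56979127 0.08738876]
hex verts [[ 0.56931852 -0.02090097]
 [ 0.60805931 -0.01701942]
 [ 0.62711911 -0.04869741]]
hex setter c [ 0.58837831 -0.05257895]
[0.51426389 0.00915215]
t 54.65 pos [0.5145 0.0088 0.3473] yaw 24.76 tilt [-0.  0. -1.] F [ 0.2 -0.4  0. ] w 0.0695 q [ 0.29  0.25 -0.53  1.89  0.14  1.05 -1.43]
```

```bash
python3 - <<'E'
from h import *
print(manip.finish_job())
E
```

```text
the job is handed in; nothing more can be done
None
```

The job is done as asked and handed in at about 55 s of the 141 s allowed. All three vases went onto the ware board and were let go. The bowl then went onto the banding wheel, and each vase went back on its own setter.

**Final positions, from my calibrated measurements:**
- **Bowl:** upright, with its rim centre about 1 mm from the centre of the wheel's rings.
- **Round vase:** within about 1 mm of its setter's centre.
- **Square vase:** within about 1 mm of its setter's centre.
- **Hex vase:** within about 1 mm of its setter's centre, turned to match the setter's flats.

Every piece was upright in the last scene picture, and the gripper was open and about 18 cm above the vases.

**Setting down:** I lowered each piece in steps of about 1 mm until the force showed contact. Readings were mostly 3 to 6 N. The highest was 19 N, when I set the round vase on the board, and I backed off before opening the fingers.

**Checks that disagreed or missed:**
- While placing the round vase on the board I turned the wrong way. The last joint reached -2.61 rad, just inside its -2.63 limit, and I turned it back.
- The vase positions from the trained networks differed by about 2 to 6 mm from my own measurements. In the last pictures they also missed some things from the wrist camera and gave one low-confidence wrong match for the round setter.
- A dark-mouth reading put the square vase about 5 mm off. It came from only part of the mouth, and measuring the corners showed the vase on centre.

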